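# Reset the visitor tally pot at reception

### The arm

A 6-joint arm with a two-finger parallel gripper is mounted at the origin on the work surface. World frame = base frame: x ahead of the robot, y to its left, z up, the work surface at z = 0. Lengths are in m, angles in rad, forces in N, time in s.
With the tool pointing down it reaches from about 0.35 to 0.85 m from the base axis. Payload 8.1 kg.
Tool frame: the origin (TCP) lies at the very end of the fingers, on their centre line; the grasp point (between the pads) lies 19 mm behind it; z points along the fingers, y is the direction in which the jaws open and shut (so a half turn about z gives the same grasp; the last joint's range is limited). The gripper opens to 93 mm and grips with 3 to 60 N. Pads are 15 mm wide; open, the fingers measure 128 mm over their backs; the gripper's body (75 mm by 188 mm) begins 65 mm behind the grasp point.
Start: joints at [-1.239, 0.13, 1.488, -0, 1.523, -0.085], TCP at [0.243, -0.549, 0.193] pointing down, gripper open.
Joint ranges: [-2.96, 2.96], [-0.89, 2.26], [0.02, 2.5], [-1.34, 4.48], [0, 2.73], [-2.66, 2.66]. Speed limits (rad/s): [2.39, 2.39, 2.79, 3.14, 3.14, 3.14].

### API

Orientations are given as a rotation vector (axis times angle).
In Python, from plant import * gives the robot as it stands.
- The arm moves only by the tool apply_moves, never from a script. Its argument "commands" is one flat list of numbers, 7 for each row, row after row: the shift along the world's x, y, z in cm, then the turn, a rotation vector about the world's x, y, z in rad, then the finger opening in cm, from 0 to 9.3. A call has 1 to 8 rows; each row shifts and turns the pose as measured when the row begins; what a row does not reach is not made up. A row lasts 1/8 s, in which the tool goes at most 62.5 mm and 10.7 degrees, less where a joint would pass 70% of its speed; a pose out of reach is approached as far as the arm can. A call with a gripper value outside its range is refused whole. The fingers move at their own pace and stop on an object; "squeeze" is the grip in N (left out, the last holds). Time passes only in rows, so rows that do not move let the fingers close. It gives the time, the measured TCP pose, the force and the opening at its end, in the units of the state.
- read_state(): the state, without advancing time (a new reading comes with each control period).
- read_camera(name): name is "side" or "top"; returns (picture, depth): 480x640x3 uint8, blue, green, red; 480x640 float32, m along the optical axis (not along the pixel's ray), 0 where there is no reading.
- camera_model(name): a dict with "intrinsics" (3x3 intrinsics, pixels), "R" (3x3) and "t" (3): a world point X has camera coordinates R X + t. Camera axes: x right, y down, z forward; pixel columns grow to the right and rows downward; lengths in m; the calibration is good to about 2 mm. A picture is of the moment at which its call begins. camera_model takes no time and is no camera call.
- close_job(): hands the job in, once; it reports no verdict.
Trained networks look in the newest picture that a camera, given by its name, has taken for a name from the list of things; names that differ only in an ending like _2 or _b are one class to them, and where a whole thing is asked for, a point or a joint stands for the part that bears it (a point fixed in the world has none). Each returns a list of dicts, best first, with "conf" (0 to 1); they miss things now and then, are a little off and sometimes report something else, mostly with a low value. They report only what shows in the picture. A call takes as long as a camera call.
- find_in(query, camera): "point" ([x, y, z] in m, in the coordinates of the camera as it stood for that picture, good to about 4 mm: the middle of the surface that is visible of it).
- cut_out(query, camera): "mask" (480x640 bool, what is visible of it).
- spot_point(query, camera): "point" ([x, y, z] in m, in the coordinates of the camera as it stood for that picture, good to about 4 mm: a listed point, or the origin of a listed thing).
The state is a dict: "t": time; "q": joint angles; "dq": joint speeds; "joint_torque": joint torques, N m; "tool_pos": TCP position; "orientation": TCP orientation; "force": force on the tool from outside, world axes, zero at the start; "wrist_torque": the same for the moment, N m; "opening": finger opening in m.
Only numpy, scipy, OpenCV 4.12 (cv2) and the standard library are available. Lean on these libraries where they do the work, as an engineer would, in place of code of your own. Each camera call takes 0.05 s, during which the arm holds its last target. There are 200 camera calls.

### The job

Close the day's visitor tally: pick up the white pot, tip all four yellow beads out of it into the grey tray, and stand the pot upright with its whole foot on the cork coaster and let go of it. Then pluck the pink bead from its pocket in the wooden tray and put it into the standing pot to start the new day. Leave the blue beads and everything else on the desk where they are.

Things in the scene. Friction and masses are not known exactly. Their poses are not given: they have to be found in the camera images.
- pot_mid (a point): white round plastic pot, open at the top: 62 mm tall, outside 58 mm across at the base widening to 70 mm at the rim (about 66 mm across 40 mm above its foot), wall 3 mm, bottom 4 mm, about 0.12 kg; no handle. The point is its centre, half-way up (31 mm above its foot), and z is its axis towards the mouth. It starts upright on the desk with the four yellow beads in it. To drain, it must be tipped well past level (about 115 degrees from upright).
- returns_tray: grey open tray, fixed to the desk, 200 mm along its x, 160 mm along its y, 45 mm high, walls 5 mm. Origin at the centre of its underside, z up.
- coaster: round cork coaster, fixed flat on the desk, 110 mm across, 6 mm thick. Origin at the centre of its underside, so its top is 6 mm above.
- pocket_tray: pale wooden pocket tray fixed to the desk, 70 mm along its x, 180 mm along its y, 14 mm high, with a row of three round pockets 25 mm across and 8 mm deep along its y at -55, 0 and +55 mm. Each holds one bead, standing 13 mm proud of the tray's top. Grip the bead across the row (along the tray's x). Origin at the centre of its underside.
- pink_mid (a point): pink chunky barrel-shaped bead, 21 mm across and 21 mm tall, 12 g; the point is its centre. It stands in one of the three pockets, which one varies.
- yellow0_mid (a point): yellow chunky barrel-shaped bead, 21 mm across and 21 mm tall, 12 g; the point is its centre. Starts in the pot.
- yellow1_mid (a point): yellow chunky barrel-shaped bead, 21 mm across and 21 mm tall, 12 g; the point is its centre. Starts in the pot.
- yellow2_mid (a point): yellow chunky barrel-shaped bead, 21 mm across and 21 mm tall, 12 g; the point is its centre. Starts in the pot.
- yellow3_mid (a point): yellow chunky barrel-shaped bead, 21 mm across and 21 mm tall, 12 g; the point is its centre. Starts in the pot.
- blue0_mid (a point): blue chunky barrel-shaped bead, 21 mm across and 21 mm tall, 12 g; the point is its centre. A spare in another pocket; it stays there.
- blue1_mid (a point): blue chunky barrel-shaped bead, 21 mm across and 21 mm tall, 12 g; the point is its centre. A spare in another pocket; it stays there.
- stapler: bystander: blue and black stapler, 130 x 36 x 40 mm, long along its x. Origin under its centre.
- mug: bystander: blue mug, 80 mm across, 90 mm tall, handle on its +y. Origin under its centre.
- sanitiser: bystander: clear bottle with a blue cap, 60 mm across, 150 mm tall. Origin under its centre.
- marker: bystander: white and red marker pen, lying, about 135 mm long (from -45 to +90 mm along its x), 16 mm thick. Origin under its white half.

How it is judged:
On the way, in this order (a step that is already met when the one before it is completed fails the run):
1. the pot is picked up from the desk (height (world z) of pot_mid above 0.06 m), for 0.1 s.
2. the pot is tipped over the grey tray (angle between pot_mid's own z axis and vertical above 0.9 rad and horizontal distance between pot_mid and returns_tray below 0.2 m).
3. all four yellow beads lie in the grey tray (x of yellow0_mid in the frame of returns_tray between -0.096 and 0.096 m and y of yellow0_mid in the frame of returns_tray between -0.076 and 0.076 m and z of yellow0_mid in the frame of returns_tray between 0 and 0.045 m and x of yellow1_mid in the frame of returns_tray between -0.096 and 0.096 m and y of yellow1_mid in the frame of returns_tray between -0.076 and 0.076 m and z of yellow1_mid in the frame of returns_tray between 0 and 0.045 m and x of yellow2_mid in the frame of returns_tray between -0.096 and 0.096 m and y of yellow2_mid in the frame of returns_tray between -0.076 and 0.076 m and z of yellow2_mid in the frame of returns_tray between 0 and 0.045 m and x of yellow3_mid in the frame of returns_tray between -0.096 and 0.096 m and y of yellow3_mid in the frame of returns_tray between -0.076 and 0.076 m and z of yellow3_mid in the frame of returns_tray between 0 and 0.045 m), for 0.2 s.
4. the empty pot stands upright on the coaster, let go (horizontal distance between pot_mid and coaster below 0.026 m and angle between pot_mid's own z axis and vertical below 0.08 rad and z of pot_mid in the frame of coaster below 0.041 m and contact force between the fingers and pot below 0.1 N), for 0.2 s.
5. the pink bead is lifted out of its pocket (height (world z) of pink_mid above 0.035 m), for 0.1 s.
At the end, for the whole second after the job is handed in: All four yellow beads lie at rest inside the grey tray (below its rim); the pot stands upright (within 0.08 rad) and at rest on the coaster, centred within 26 mm (its whole foot on the cork); the pink bead lies at rest inside the pot (all of step 3 and horizontal distance between pot_mid and coaster below 0.026 m and angle between pot_mid's own z axis and vertical below 0.08 rad and z of pot_mid in the frame of coaster below 0.041 m and z of pink_mid in the frame of pot_mid between -0.035 and 0.015 m and horizontal distance between pink_mid and pot_mid below 0.028 m and linear speed of each of yellow0, yellow1, yellow2, yellow3, pot, pink below 0.03 m/s); the robot touches nothing.
It fails at once if a bystander is moved by more than 30 mm (distance of any of stapler, mug, sanitiser, marker from where it was at the start of the episode above 0.03 m).
It fails at once if a blue bead is taken out of its pocket or moved by more than 15 mm (distance of any of blue0_mid, blue1_mid from where it was at the start of the episode above 0.015 m).
It also fails if it takes over 61 s, if anything falls off the work surface, if the arm or the gripper's body presses on something with over 40 N, if the wrist force passes 120 N, or if a joint passes its speed limit or range.

## Working session

There is one attempt and no reset: what is moved stays moved. The work goes in short steps, Python scripts to look and compute and a tool call to move; the robot and the scene stay as the last step left them, time stands still between calls to the robot, and variables do not carry over. Pictures are saved under pics/ and viewed, about 8 in all and at most 12, crops included, and the job is handed in when it is done.

Besides the shell and the picture viewer there is one more tool, called after "Emit:" as a command line: name --argument value ..., lists and objects as JSON in quotes. apply_moves: Moves the arm, as the interface text tells. Its arguments: {"type":"object","properties":{"commands":{"type":"array"},"squeeze":{"type":"number"}},"required":["commands"]}

```bash
mkdir -p pics; cat > h.py <<'E'
from plant import *
import numpy as np, cv2
from scipy.spatial.transform import Rotation as Ro
def w(p,c):
    m=camera_model(c); return np.array(m["R"]).T@(np.array(p)-np.array(m["t"]))
def spot(q,c,f=spot_point,n=2):
    for d in f(q,c)[:n]: print(c,f.__name__,q,np.round(w(d["point"],c),3),round(d["conf"],2))
def pix(X,c):
    m=camera_model(c); p=np.array(m["intrinsics"])@(np.array(m["R"])@np.array(X)+np.array(m["t"])); return p[:2]/p[2]
def cloud(c,d):
    m=camera_model(c);K=np.array(m["intrinsics"]);v,u=np.mgrid[:480,:640]
    P=np.stack([(u-K[0,2])/K[0,0]*d,(v-K[1,2])/K[1,1]*d,d],-1)
    return (P-np.array(m["t"]))@np.array(m["R"])
def st():
    s=read_state(); print("t",round(s["t"],2),"tcp",np.round(s["tool_pos"],4),"rv",np.round(s["orientation"],3),"q",np.round(s["q"],2),"op",round(s["opening"],4),"F",np.round(s["force"],1))
    return s
E
python3 - <<'E'
from h import *
I={}
for c in ("top","side"):
    I[c]=read_camera(c); cv2.imwrite(f"pics/{c}0.png",I[c][0])
    print(c,"campos",w([0,0,0],c))
for q in ["pot_mid","returns_tray","coaster","pocket_tray","pink_mid","stapler","mug","sanitiser","marker"]:
    for c in ("top","side"): spot(q,c)
for q in ["yellow0_mid","blue0_mid"]: spot(q,"top",n=5)
# boxes from mask
for q in ["returns_tray","pocket_tray","coaster","pot_mid"]:
    r=cut_out(q,"top")
    if r:
        m=r[0]["mask"]; C=cloud("top",I["top"][1]); P=C[m&(I["top"][1]>0)]
        print(q,"rect",cv2.minAreaRect(P[:,:2].astype(np.float32)),P[:,2].max().round(3))
st()
E
```

```text
top campos [0.39985548 0.08994054 1.03880648]
side campos [0.52155509 0.93710329 0.64035789]
top call pot_mid [ 0.442 -0.012  0.031] 0.82
top call pot_mid [ 0.619  0.003 -0.   ] 0.62
side call pot_mid [ 0.437 -0.007  0.034] 0.91
side call returns_tray [ 0.508 -0.282  0.001] 0.71
top call coaster [0.622 0.005 0.001] 0.71
side call coaster [0.62  0.001 0.002] 0.8
top call pocket_tray [0.46  0.23  0.001] 0.94
side call pocket_tray [ 0.463  0.23  -0.002] 0.87
top call pink_mid [0.465 0.29  0.014] 0.46
side call pink_mid [0.462 0.286 0.017] 0.43
top call stapler [0.673 0.308 0.002] 0.59
side call stapler [0.676 0.304 0.001] 0.97
top call mug [ 0.784 -0.098 -0.002] 0.6
side call mug [ 0.785 -0.105  0.002] 0.57
top call sanitiser [0.633 0.437 0.002] 0.8
side call sanitiser [ 0.781 -0.106  0.001] 0.72
side call sanitiser [0.628 0.429 0.   ] 0.61
top call marker [0.773 0.117 0.001] 0.91
side call marker [0.773 0.117 0.   ] 0.64
top call yellow0_mid [0.429 0.003 0.014] 0.48
top call blue0_mid [0.462 0.23  0.015] 0.61
top call blue0_mid [ 0.783 -0.105 -0.002] 0.4
returns_tray rect ((0.5100337266921997, -0.2806011438369751), (0.20036041736602783, 0.1623269021511078), 6.128265380859375) 0.051
pocket_tray rect ((0.46416839957237244, 0.23355908691883087), (0.1800820231437683, 0.06987703591585159), 85.03400421142578) 0.03
coaster rect ((0.6178394556045532, 0.00352410227060318), (0.1072409451007843, 0.10854195803403854), 6.116493225097656) 0.013
pot_mid rect ((0.44106927514076233, -0.0065580978989601135), (0.06782197207212448, 0.06712943315505981), 3.5381016731262207) 0.066
t 1.3 tcp [ 0.2429 -0.5486  0.1927] rv [-3.074 -0.65   0.   ] q [-1.24  0.13  1.49 -0.    1.52 -0.09] op 0.0932 F [ 0.8 -0.3 -0.9]
```

View pics/top0.png

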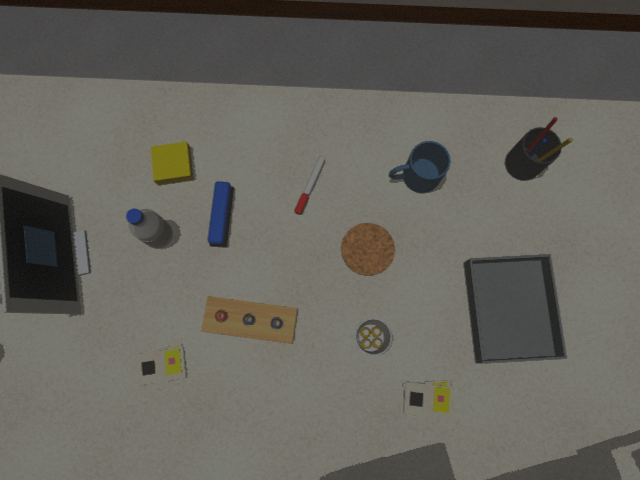

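```bash
python3 - <<'E'
from h import *
for n,X in dict(pot=(.441,-.007,.062),pink=(.463,.288,.027),coaster=(.618,.003,.006),tray=(.51,-.281,.0)).items(): print(n,pix(X,"top").round(),pix(X,"side").round())
s=read_state(); print(Ro.from_rotvec(s["orientation"]).as_matrix().round(3))
E
```

```text
pot [373. 336.] [407. 209.]
pink [220. 318.] [393. 330.]
coaster [368. 249.] [313. 229.]
tray [508. 309.] [372. 168.]
[[ 0.914  0.405 -0.   ]
 [ 0.405 -0.914  0.   ]
 [-0.    -0.    -1.   ]]
```

The top view shows the pot with its four yellow beads at (373,336) and the grey tray centred near (513,308). The coaster is at (368,249). The pink bead is in the leftmost pocket at (221,316), with the blues at (249,320) and (277,323). The network positions agree with these. First move: bring the tool above the pot and turn the jaws.

Emit:
apply_moves --commands '[1.35,3.4,0.3,0,0,0.17,9.3,1.35,3.4,0.3,0,0,0.17,9.3,1.35,3.4,0.3,0,0,0.17,9.3,1.35,3.4,0.3,0,0,0.17,9.3,1.35,3.4,0.3,0,0,0.17,9.3,1.35,3.4,0.3,0,0,0.17,9.3,1.35,3.4,0.3,0,0,0.17,9.3,1.35,3.4,0.3,0,0,0.17,9.3]'

```text
t: 2.3
tool_pos: [0.3521, -0.2701, 0.2172]
orientation: [1.933, 2.475, -0.0]
force: [-0.1, 0.3, 0.9]
opening: 0.0927
```

Emit:
apply_moves --commands '[1.35,3.4,0,0,0,0.17,9.3,1.35,3.4,0,0,0,0.17,9.3,1.35,3.4,0,0,0,0.17,9.3,1.35,3.4,0,0,0,0.17,9.3,1.35,3.4,0,0,0,0.17,9.3,1.35,3.4,0,0,0,0.17,9.3,1.35,3.4,0,0,0,0.17,9.3,1.35,3.4,0,0,0,0.17,9.3]'

```text
t: 3.3
tool_pos: [0.4633, 0.011, 0.2195]
orientation: [-0.125, 3.132, 0.004]
force: [0.5, 0.2, -0.5]
opening: 0.0934
```

Emit:
apply_moves --commands '[0,0,0,0,-0.175,0,9.3,0,0,0,0,-0.175,0,9.3,0,0,0,0,-0.175,0,9.3,0,0,0,0,-0.175,0,9.3]'

```text
t: 3.8
tool_pos: [0.5164, 0.0172, 0.1659]
orientation: [-0.112, 2.484, -0.031]
force: [1.1, 0.5, -1.3]
opening: 0.0932
```

```bash
cat >> h.py <<'E'
def tgt(az,tilt,roll=0):
    # tool outward at azimuth az, tilted below horizontal, jaws horizontal, rolled about tool z
    d=np.array([np.cos(az)*np.cos(tilt),np.sin(az)*np.cos(tilt),-np.sin(tilt)]); y=np.array([-np.sin(az),np.cos(az),0])
    return Ro.from_matrix(np.stack([np.cross(y,d),y,d],1))*Ro.from_rotvec([0,0,roll])
def todo(pos,R):
    s=st(); dp=(np.array(pos)-s["tool_pos"])*100; dr=(R*Ro.from_rotvec(s["orientation"]).inv()).as_rotvec()
    print("need cm",dp.round(2),"rot",dr.round(3),"angle",np.linalg.norm(dr).round(3))
E
python3 - <<'E'
from h import *
todo([.459,-.007,.15],tgt(0,np.radians(20)))
E
```

```text
t 3.8 tcp [0.5164 0.0172 0.1659] rv [-0.112  2.484 -0.031] q [-0.13 -0.89  2.47  0.11  0.92 -1.83] op 0.0932 F [ 1.1  0.5 -1.3]
need cm [-5.74 -2.42 -1.59] rot [ 0.069 -0.566 -0.057] angle 0.573
```

Emit:
apply_moves --commands '[-1,0,1,0,0.175,0,9.3,-1,0,1,0,0.175,0,9.3,-1,0,1,0,0.175,0,9.3]'

```text
t: 4.18
tool_pos: [0.4402, 0.0221, 0.1217]
orientation: [-0.129, 3.046, 0.013]
force: [1.4, -0.2, 2.2]
opening: 0.0928
```

```bash
python3 -c "
from h import *
s=st();print(s['q'].tolist() if hasattr(s['q'],'tolist') else s['q'])"
```

```text
t 4.17 tcp [0.4402 0.0221 0.1217] rv [-0.129  3.046  0.013] q [-0.08 -0.39  2.1   0.02  1.34 -1.74] op 0.0928 F [ 1.4 -0.2  2.2]
[-0.08489303988248137, -0.3881075722924264, 2.0956736676897454, 0.020806164174373774, 1.3432991915769896, -1.744412684143361]
```

Emit:
apply_moves --commands '[0,0,3,-0.175,0,0,9.3,0,0,3,-0.175,0,0,9.3,0,0,3,-0.175,0,0,9.3,0,0,0,-0.175,0,0,9.3]'

```text
t: 4.68
tool_pos: [0.442, 0.0186, 0.215]
orientation: [-0.145, 2.887, -1.071]
force: [0.3, -0.6, -0.4]
opening: 0.0928
```

```bash
python3 -c "
from h import *
s=st();print(s['q'].tolist() if hasattr(s['q'],'tolist') else s['q'])"
```

```text
t 4.67 tcp [0.442  0.0186 0.215 ] rv [-0.145  2.887 -1.071] q [ 0.5  -0.11  1.87 -0.66  1.66 -1.14] op 0.0928 F [ 0.3 -0.6 -0.4]
[0.49884200227617004, -0.11147363536776315, 1.871447729038083, -0.6597102712740174, 1.6570468084507297, -1.1367224957475992]
```

Emit:
apply_moves --commands '[4,0,-4,-0.1,0.1,0,9.3,4,0,-4,-0.1,0.1,0,9.3,4,0,-4,-0.1,0.1,0,9.3]'

```text
t: 5.05
tool_pos: [0.5415, 0.0236, 0.1246]
orientation: [0.28, -2.637, 1.339]
force: [0.5, 0.5, 1.8]
opening: 0.0933
```

```bash
python3 -c "
from h import *
s=st();print(s['q'].tolist() if hasattr(s['q'],'tolist') else s['q'])"
```

```text
t 5.05 tcp [0.5415 0.0236 0.1246] rv [ 0.28  -2.637  1.339] q [ 0.48  0.52  1.46 -0.77  1.73 -1.2 ] op 0.0933 F [0.5 0.5 1.8]
[0.4758373267978436, 0.5213385278129944, 1.4630850743986072, -0.7740401602577813, 1.7319076304736671, -1.1999066129281069]
```

```bash
cat > kin.py <<'E'
from h import *
from scipy.optimize import least_squares
E_=Ro.from_euler
D=[([-1.239,.13,1.488,0,1.523,-.085],[.2429,-.5486,.1927],[-3.074,-.65,0]),
([-.0849,-.3881,2.0957,.0208,1.3433,-1.7444],[.4402,.0221,.1217],[-.129,3.046,.013]),
([.4988,-.1115,1.8714,-.6597,1.6570,-1.1367],[.442,.0186,.215],[-.145,2.887,-1.071]),
([.4758,.5213,1.4631,-.774,1.7319,-1.1999],[.5415,.0236,.1246],[.28,-2.637,1.339]),
([-.13,-.89,2.47,.11,.92,-1.83],[.5164,.0172,.1659],[-.112,2.484,-.031])]
S4,S6=1,1
def fk(q,p):
    a,b,h,L2,e,L3,w_,f,L4=p
    A=E_('z',q[0]);B=A*E_('y',q[1]);C=B*E_('y',q[2]);F=C*E_('z',S4*q[3]);G=F*E_('y',q[4]);H=G*E_('z',S6*q[5]+np.pi/2)
    X=A.apply([a,b,h])+B.apply([0,0,L2])+C.apply([e,0,L3])+F.apply([0,w_,0])+G.apply([f,0,L4])
    return X,H
if __name__=="__main__":
    for S4 in(1,-1):
        for S6 in (1,-1): print(S4,S6,[round((fk(q,[0]*9)[1]*Ro.from_rotvec(r).inv()).magnitude(),3) for q,x,r in D])
    S4,S6=1,1
P0=[0,0,.3,.4,0,.4,0,0,.2]
def fit(D):
    return least_squares(lambda p:np.concatenate([fk(q,p)[0]-x for q,x,r in D]+[1e-4*(np.array(p)-P0)]),P0)
if __name__=="__main__":
    r=fit(D);print(r.x.round(4),np.abs(r.fun).max())
E
python3 kin.py
```

```text
1 1 [0.0, 0.0, 0.0, 0.0, 0.007]
1 -1 [0.17, 2.795, 2.274, 2.399, 2.623]
-1 1 [0.0, 0.042, 1.319, 1.548, 0.218]
-1 -1 [0.17, 2.804, 2.362, 2.397, 2.759]
[-0.004   0.0539  0.3193  0.3661  0.0603  0.5526 -0.0034 -0.0048  0.4033] 0.0016045807276190496
```

```bash
cat >> kin.py <<'E'
P=fit(D).x
lo=np.array([-2.96,-.89,.02,-1.34,0,-2.66]);hi=np.array([2.96,2.26,2.5,4.48,2.73,2.66])
rng=np.random.default_rng(0)
def ik(pos,R,q0=None,n=8):
    best=(9,None)
    for k in range(n):
        s=q0 if (q0 is not None and k==0) else rng.uniform(np.maximum(lo,[-1.5,-.8,.5,-1.3,.3,-2.5]),np.minimum(hi,[1.5,1.5,2.4,4.3,2.6,2.5]))
        def f(q):
            X,H=fk(q,P); return np.concatenate([(X-pos)*3,(R*H.inv()).as_rotvec()])
        r=least_squares(f,s,bounds=(lo,hi),max_nfev=40)
        c=np.abs(r.fun).max()
        if c<2e-3:
            return c,r.x
        if c<best[0]: best=(c,r.x)
    return best
def gp(c,z,R): # tcp with grasp point at c,z
    return np.array([c[0],c[1],z])+R.apply([0,0,.019])
E
cat > s.py <<'E'
from kin import *
for al in (20,30,40):
    for ps in range(-150,180,30):
        o=[]
        for c,z in (((.441,-.007),.04),((.619,.003),.046)):
            R=tgt(np.radians(ps),np.radians(al))
            for fl in (0,np.pi):
                e,q=ik(gp(c,z,R*Ro.from_rotvec([0,0,fl])),R*Ro.from_rotvec([0,0,fl]),n=5)
                o.append(q.round(2).tolist() if e<3e-3 else None)
        if o[0] or o[1]: print(al,ps,*o)
E
time python3 s.py
```

```text
20 -150 [0.16, 1.07, 1.02, -0.43, 2.21, 1.17] [0.16, 1.07, 1.02, -0.43, 2.21, -1.97] None None
20 -120 [0.38, 0.88, 1.32, -0.68, 1.97, 1.0] [0.38, 0.88, 1.32, -0.68, 1.97, -2.14] [0.32, 1.31, 0.58, -0.85, 2.16, 0.71] [0.32, 1.31, 0.58, -0.85, 2.16, -2.43]
20 -90 [0.59, 0.65, 1.72, -0.91, 1.69, 0.95] [0.59, 0.65, 1.72, -0.91, 1.69, -2.2] [0.46, 0.93, 1.24, -1.02, 1.72, 0.72] [0.46, 0.93, 1.24, -1.02, 1.72, -2.42]
20 -60 [0.73, 0.36, 2.17, -1.2, 1.4, 0.97] None None [0.52, 0.59, 1.8, -1.33, 1.32, -2.35]
20 60 [-1.01, 0.38, 2.13, 0.98, 1.55, 2.12] [-1.01, 0.38, 2.13, 0.98, 1.55, -1.02] [-0.71, 0.58, 1.8, 1.2, 1.44, 2.32] [-0.71, 0.58, 1.8, 1.2, 1.44, -0.82]
20 90 [-0.79, 0.66, 1.69, 0.75, 1.81, 2.11] [-0.79, 0.66, 1.69, 0.75, 1.81, -1.03] [-0.6, 0.92, 1.25, 0.93, 1.82, 2.36] [-0.6, 0.92, 1.25, 0.93, 1.82, -0.79]
20 120 [-0.55, 0.9, 1.3, 0.53, 2.06, 2.03] [-0.55, 0.9, 1.3, 0.53, 2.06, -1.12] [-0.43, 1.3, 0.59, 0.76, 2.24, 2.34] [-0.43, 1.3, 0.59, 0.76, 2.24, -0.8]
20 150 [-0.31, 1.07, 1.0, 0.26, 2.27, 1.82] [-0.31, 1.07, 1.0, 0.26, 2.27, -1.33] None None
30 -150 [0.15, 0.9, 1.16, -0.37, 
[... 1577 characters left out ...]
, -0.98, 1.17, -2.56] [0.4, 0.34, 1.86, -1.02, 1.1, 0.45] None
40 60 [-0.86, -0.0, 2.25, 0.83, 1.36, 2.42] [-0.86, -0.0, 2.25, 0.83, 1.36, -0.72] None [-0.59, 0.33, 1.86, 0.95, 1.23, -0.53]
40 90 [-0.7, 0.34, 1.86, 0.63, 1.59, 2.24] [-0.7, 0.34, 1.86, 0.63, 1.59, -0.9] [-0.52, 0.66, 1.4, 0.73, 1.6, 2.45] [-0.52, 0.66, 1.4, 0.73, 1.6, -0.69]
40 120 [-0.5, 0.58, 1.53, 0.42, 1.81, 2.05] [-0.5, 0.58, 1.53, 0.42, 1.81, -1.09] [-0.38, 0.96, 0.93, 0.53, 1.95, 2.25] [-0.38, 0.96, 0.93, 0.53, 1.95, -0.89]
40 150 [-0.29, 0.73, 1.3, 0.19, 1.96, 1.8] [-0.29, 0.73, 1.3, 0.19, 1.96, -1.34] [-0.22, 1.25, 0.47, 0.3, 2.25, 1.96] [-0.22, 1.25, 0.47, 0.3, 2.25, -1.18]
real	0m20.704s
user	0m20.384s
sys	0m0.132s
```

```bash
cat > s2.py <<'E'
from kin import *
al=np.radians(25); R=tgt(-np.pi/2,al,np.pi)
q=np.array([.59,.65,1.72,-.91,1.69,-2.2])
for n,c,z,ro in (("grasp",(.441,-.007),.04,0),("hover",(.441,-.007),.16,0),("mid",(.50,-.13),.2,0),("tray",(.54,-.27),.17,0),("r60",(.54,-.27),.17,60),("r100",(.54,-.27),.17,100),("r145",(.54,-.27),.17,145),("coasterhov",(.619,.003),.17,0),("coaster",(.619,.003),.046,0)):
    RR=R*Ro.from_rotvec([0,0,np.radians(ro)]); e,q=ik(gp(c,z,RR),RR,q); print(n,round(e,4),q.round(2),gp(c,z,RR).round(3))
todo(gp((.441,-.007),.16,R),R)
E
python3 s2.py
```

```text
grasp 0.0 [ 0.57  0.56  1.77 -0.87  1.63 -2.23] [ 0.441 -0.024  0.032]
hover 0.0 [ 0.57  0.32  1.8  -0.89  1.76 -2.39] [ 0.441 -0.024  0.152]
mid 0.0 [ 0.32  0.23  1.83 -1.04  1.62 -2.57] [ 0.5   -0.147  0.192]
tray 0.0 [ 0.05  0.28  1.84 -1.17  1.39 -2.62] [ 0.54  -0.287  0.162]
r60 0.0 [ 0.05  0.28  1.84 -1.17  1.39 -1.57] [ 0.54  -0.287  0.162]
r100 0.0 [ 0.05  0.28  1.84 -1.17  1.39 -0.88] [ 0.54  -0.287  0.162]
r145 0.0 [ 0.05  0.28  1.84 -1.17  1.39 -0.09] [ 0.54  -0.287  0.162]
coasterhov 0.0 [ 0.44  0.66  1.32 -0.99  1.76 -2.57] [ 0.619 -0.014  0.162]
coaster 0.0 [ 0.44  0.86  1.29 -0.97  1.67 -2.44] [ 0.619 -0.014  0.038]
t 5.05 tcp [0.5415 0.0236 0.1246] rv [ 0.28  -2.637  1.339] q [ 0.48  0.52  1.46 -0.77  1.73 -1.2 ] op 0.0933 F [0.5 0.5 1.8]
need cm [-10.05  -4.78   2.73] rot [-0.114  1.115  0.718] angle 1.331
```

```bash
sed -i 's/,al,np.pi)/,al,0)/; s/-2.2\])/.95])/; s/np.radians(ro)/-np.radians(ro)/; s/(.54,-.27)/(.475,-.27)/g' s2.py
cat >> s2.py <<'E'
s=read_state(); R0=Ro.from_rotvec(s["orientation"]); v=(R*R0.inv()).as_rotvec(); q=s["q"]
for k in range(1,7):
    RR=Ro.from_rotvec(v*k/6)*R0; p=s["tool_pos"]+(gp((.441,-.007),.18,R)-s["tool_pos"])*k/6; e,q=ik(p,RR,q); print(k,round(e,4),q.round(2))
E
python3 s2.py
```

```text
grasp 0.0 [ 0.57  0.56  1.77 -0.87  1.63  0.91] [ 0.441 -0.024  0.032]
hover 0.0 [ 0.57  0.32  1.8  -0.89  1.76  0.75] [ 0.441 -0.024  0.152]
mid 0.0 [ 0.32  0.23  1.83 -1.04  1.62  0.57] [ 0.5   -0.147  0.192]
tray 0.0 [ 0.05  0.12  2.02 -1.17  1.38  0.55] [ 0.475 -0.287  0.162]
r60 0.0 [ 0.05  0.12  2.02 -1.17  1.38 -0.5 ] [ 0.475 -0.287  0.162]
r100 0.0 [ 0.05  0.12  2.02 -1.17  1.38 -1.2 ] [ 0.475 -0.287  0.162]
r145 0.0 [ 0.05  0.12  2.02 -1.17  1.38 -1.98] [ 0.475 -0.287  0.162]
coasterhov 0.0 [ 0.44  0.66  1.32 -0.99  1.76  0.57] [ 0.619 -0.014  0.162]
coaster 0.0 [ 0.44  0.86  1.29 -0.97  1.67  0.7 ] [ 0.619 -0.014  0.038]
t 5.05 tcp [0.5415 0.0236 0.1246] rv [ 0.28  -2.637  1.339] q [ 0.48  0.52  1.46 -0.77  1.73 -1.2 ] op 0.0933 F [0.5 0.5 1.8]
need cm [-10.05  -4.78   2.73] rot [-0.192 -1.595 -0.878] angle 1.831
1 0.0 [ 0.49  0.45  1.55 -0.8   1.71 -0.88]
2 0.0 [ 0.51  0.4   1.62 -0.82  1.71 -0.55]
3 0.0 [ 0.53  0.36  1.69 -0.85  1.71 -0.23]
4 0.0 [ 0.55  0.33  1.74 -0.87  1.73  0.09]
5 0.0 [ 0.56  0.3   1.77 -0.89  1.75  0.41]
6 0.0 [ 0.57  0.29  1.8  -0.9   1.78  0.72]
```

Emit:
apply_moves --commands '[0,0,2,-0.0175,-0.145,-0.08,9.3,-1,-0.45,1,-0.0175,-0.145,-0.08,9.3,-1,-0.45,0.5,-0.0175,-0.145,-0.08,9.3,-1,-0.45,0.5,-0.0175,-0.145,-0.08,9.3,-1,-0.45,0,-0.0175,-0.145,-0.08,9.3,-1,-0.45,0,-0.0175,-0.145,-0.08,9.3,-1,-0.45,0,-0.0175,-0.145,-0.08,9.3,-1,-0.45,0,-0.0175,-0.145,-0.08,9.3]'

```text
t: 6.05
tool_pos: [0.4632, -0.0122, 0.1396]
orientation: [1.211, 1.999, -1.188]
force: [-0.9, 0.6, 0.1]
opening: 0.0929
```

Emit:
apply_moves --commands '[-1,-0.45,0,-0.0175,-0.145,-0.08,9.3,-1,-0.45,0,-0.0175,-0.145,-0.08,9.3,-1,-0.45,0,-0.0175,-0.145,-0.08,9.3]'

```text
t: 6.42
tool_pos: [0.4325, -0.0257, 0.1396]
orientation: [1.572, 1.51, -0.961]
force: [-0.1, -0.7, -0.6]
opening: 0.093
```

```bash
python3 - <<'E'
from kin import *
R=tgt(-np.pi/2,np.radians(25)); todo(gp((.441,-.007),.16,R),R)
I=read_camera("side"); spot("pot_mid","side"); m=cut_out("pot_mid","side")[0]["mask"]; C=cloud("side",I[1])[m&(I[1]>0)]
C=C[(C[:,2]>.05)&(C[:,2]<.066)]; print(C.min(0).round(3),C.max(0).round(3))
E
```

```text
t 6.42 tcp [ 0.4325 -0.0257  0.1396] rv [ 1.572  1.51  -0.961] q [ 0.56  0.33  1.81 -0.86  1.75  0.79] op 0.093 F [-0.1 -0.7 -0.6]
need cm [0.85 0.15 1.24] rot [-0.024  0.013  0.032] angle 0.042
side call pot_mid [ 0.439 -0.007  0.034] 0.97Traceback (most recent call last):
  File "<stdin>", line 4, in <module>
    return umr_minimum(a, axis, None, out, keepdims, initial, where)
ValueError: zero-size array to reduction operation minimum which has no identity
```

Emit:
apply_moves --commands '[0.8,0.2,0,-0.024,0.013,0.032,9.3,0,0,-3,0,0,0,9.3,0,0,-3,0,0,0,9.3,0,0,-2,0,0,0,9.3,0,0,-1.5,0,0,0,9.3]'

```text
t: 7.2
tool_pos: [0.4462, -0.0212, 0.0429]
orientation: [1.501, 1.548, -0.975]
force: [-0.5, -0.3, -0.9]
opening: 0.0931
```

```bash
python3 - <<'E'
from kin import *
R=tgt(-np.pi/2,np.radians(25)); todo(gp((.440,-.007),.04,R),R)
E
```

```text
t 7.2 tcp [ 0.4462 -0.0212  0.0429] rv [ 1.501  1.548 -0.975] q [ 0.57  0.55  1.77 -0.88  1.64  0.87] op 0.0931 F [-0.5 -0.3 -0.9]
need cm [-0.62 -0.3  -1.09] rot [-0.001 -0.018 -0.02 ] angle 0.027
```

Emit:
apply_moves --commands '[-0.6,-0.3,-0.7,0,-0.018,-0.02,9.3,0,0,-0.3,0,0,0,9.3,0,0,0,0,0,0,6,0,0,0,0,0,0,6,0,0,0,0,0,0,6,0,0,0,0,0,0,6,0,0,0,0,0,0,6]' --squeeze 40

```text
t: 8.07
tool_pos: [0.4412, -0.0237, 0.0333]
orientation: [1.524, 1.524, -0.969]
force: [1.0, 0.1, -1.2]
opening: 0.0644
```

```bash
python3 - <<'E'
from kin import *
R=tgt(-np.pi/2,np.radians(25)); todo(gp((.440,-.007),.04,R),R)
I=read_camera("side"); cv2.imwrite("pics/grip.png",cv2.resize(I[0][100:340,240:560],None,fx=2.4,fy=2.4))
E
```

```text
t 8.07 tcp [ 0.4412 -0.0237  0.0333] rv [ 1.524  1.524 -0.969] q [ 0.57  0.56  1.77 -0.87  1.63  0.91] op 0.0644 F [ 1.   0.1 -1.2]
need cm [-0.12 -0.05 -0.13] rot [-0.002  0.    -0.001] angle 0.002
```

View pics/grip.png

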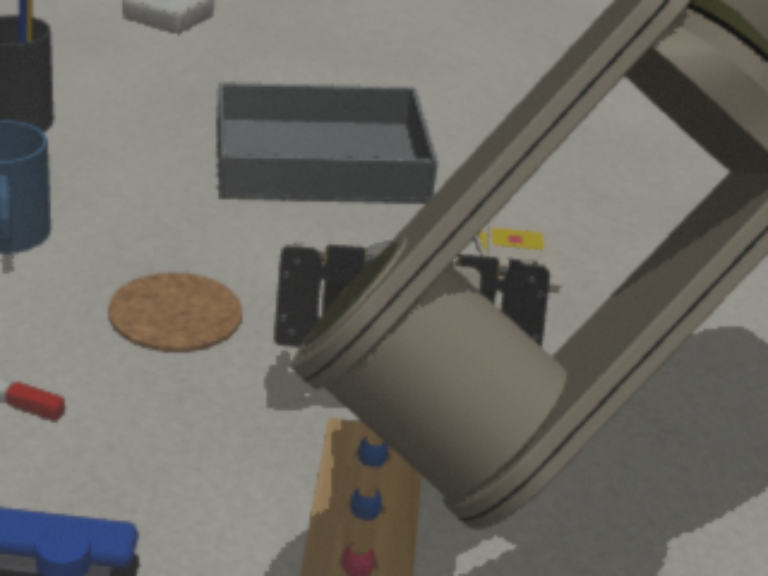

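The side view shows the gripper round the pot, mostly hidden behind the wrist, and clear of the pocket tray, whose pink bead is at (358,560) in the crop. The opening stopped at 64 mm, so the pot is held. Lifting.

Emit:
apply_moves --commands '[0,0,0,0,0,0,5,0,0,2,0,0,0,5,0,0,4,0,0,0,5,0,0,4,0,0,0,5,0,0,4,0,0,0,5]' --squeeze 40

```text
t: 8.75
tool_pos: [0.4383, -0.0252, 0.1737]
orientation: [1.519, 1.527, -0.978]
force: [0.9, -1.3, -0.5]
opening: 0.064
```

```bash
python3 - <<'E'
from kin import *
R=tgt(-np.pi/2,np.radians(25)); todo(gp((.475,-.27),.19,R),R)
I=read_camera("top"); spot("pot_mid","top"); cv2.imwrite("pics/lift.png",cv2.resize(I[0][180:420,260:580],None,fx=2,fy=2))
E
```

```text
t 8.75 tcp [ 0.4383 -0.0252  0.1737] rv [ 1.519  1.527 -0.978] q [ 0.57  0.29  1.81 -0.9   1.79  0.72] op 0.064 F [ 0.9 -1.3 -0.5]
need cm [  3.67 -26.2    0.82] rot [ 0.002 -0.008 -0.   ] angle 0.008
top call pot_mid [ 0.437 -0.013  0.173] 0.7
```

Emit:
apply_moves --commands '[0.5,-3.6,0.2,0,0,0,5,0.5,-3.8,0.2,0,0,0,5,0.5,-3.8,0.2,0,0,0,5,0.5,-3.8,0.2,0,0,0,5,0.5,-3.8,0,0,0,0,5,0.6,-3.8,0,0,0,0,5,0.6,-3.8,0,0,0,0,5,0,0,0,0,0,0,5]'

```text
t: 9.85
tool_pos: [0.475, -0.2951, 0.1763]
orientation: [1.522, 1.535, -0.972]
force: [0.2, 0.6, -2.5]
opening: 0.0642
```

```bash
python3 - <<'E'
from kin import *
R=tgt(-np.pi/2,np.radians(25)); todo(gp((.475,-.27),.165,R),R)
I=read_camera("top"); spot("pot_mid","top"); cv2.imwrite("pics/lift.png",cv2.resize(I[0][180:420,260:580],None,fx=2,fy=2))
read_camera("side");spot("pot_mid","side");spot("returns_tray","side")
E
```

```text
t 9.85 tcp [ 0.475  -0.2951  0.1763] rv [ 1.522  1.535 -0.972] q [ 0.04  0.09  2.02 -1.17  1.38  0.5 ] op 0.0642 F [ 0.2  0.6 -2.5]
need cm [ 0.    0.79 -1.94] rot [-0.006 -0.008 -0.003] angle 0.011
top call pot_mid [ 0.475 -0.281  0.173] 0.82
side call pot_mid [ 0.473 -0.276  0.175] 0.62
side call returns_tray [ 0.51  -0.282  0.   ] 0.94
```

View pics/lift.png

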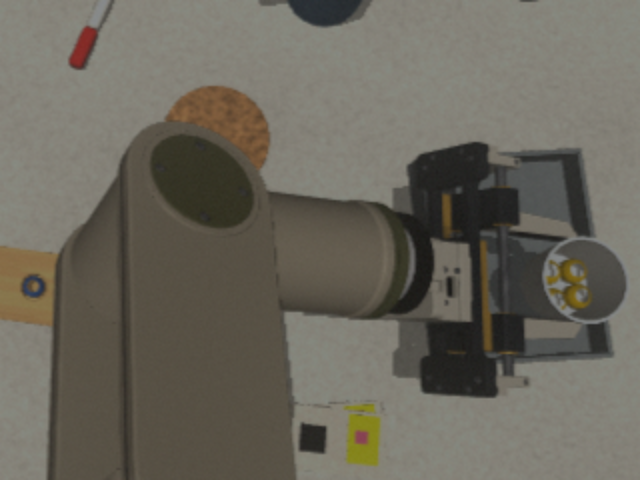

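The pot hangs over the grey tray, mouth at (585,280) in the crop with the beads visible. When rolled, the mouth will swing partly toward +y, so I'll shift the pot a little toward −y first.

```bash
python3 - <<'E'
from kin import *
R=tgt(-np.pi/2,np.radians(25)); s=read_state(); q=s["q"]
for ro in (0,60,100,145,155):
    RR=R*Ro.from_rotvec([0,0,-np.radians(ro)]); e,q=ik(np.array([.475,-.32,.168]),RR,q); print(ro,round(e,4),q.round(2),"axis",(RR*R.inv()).apply([0,0,1]).round(2))
print("roll vec per 0.17:",(R.apply([0,0,-.17])).round(4))
E
```

```text
0 0.0 [-0.02  0.1   2.03 -1.2   1.33  0.51] axis [0. 0. 1.]
60 0.0 [-0.02  0.1   2.03 -1.2   1.33 -0.53] axis [0.78 0.19 0.59]
100 0.0 [-0.02  0.1   2.03 -1.2   1.33 -1.23] axis [0.89 0.45 0.04]
145 0.0 [-0.02  0.1   2.03 -1.2   1.33 -2.02] axis [ 0.52  0.7  -0.49]
155 0.0 [-0.02  0.1   2.03 -1.2   1.33 -2.19] axis [ 0.38  0.73 -0.57]
roll vec per 0.17: [0.     0.1541 0.0718]
```

Emit:
apply_moves --commands '[0,-1.3,-0.5,0,0.154,0.072,5,0,-1.2,-0.3,0,0.154,0.072,5,0,0,0,0,0.154,0.072,5,0,0,0,0,0.154,0.072,5,0,0,0,0,0.154,0.072,5,0,0,0,0,0.154,0.072,5,0,0,0,0,0.154,0.072,5,0,0,0,0,0.154,0.072,5]'

```text
t: 11.1
tool_pos: [0.4805, -0.3094, 0.1675]
orientation: [0.194, 2.585, -1.623]
force: [-0.1, -0.6, -0.9]
opening: 0.0642
```

Emit:
apply_moves --commands '[0,0,0,0,0.154,0.072,5,0,0,0,0,0.154,0.072,5,0,0,0,0,0.1,0.046,5,0,0,0,0,0.1,0.046,5,0,0,0,0,0.1,0.046,5,0,0,0,0,0.1,0.046,5,0,0,0,0,0.154,0.072,5,0,0,0,0,0.154,0.072,5]'

```text
t: 12.1
tool_pos: [0.4848, -0.3004, 0.1667]
orientation: [1.112, -2.01, 1.259]
force: [0.8, 0.3, -1.7]
opening: 0.0645
```

```bash
cat > y.py <<'E'
from kin import *
R=tgt(-np.pi/2,np.radians(25)); s=st()
H=Ro.from_rotvec(s["orientation"]); print("axis",(H*R.inv()).apply([0,0,1]).round(2))
I=read_camera("top"); J=read_camera("side"); spot("yellow0_mid","top",n=6); spot("yellow0_mid","side",n=6); spot("pot_mid","top",n=1)
import sys
cv2.imwrite(sys.argv[1],np.hstack([cv2.resize(I[0][220:400,420:600],(400,400)),cv2.resize(J[0][60:260,240:440],(400,400))]))
E
python3 y.py pics/pour.png
```

```text
t 12.1 tcp [ 0.4848 -0.3004  0.1667] rv [ 1.112 -2.01   1.259] q [ 0.02  0.13  1.99 -1.17  1.36 -2.07] op 0.0645 F [ 0.8  0.3 -1.7]
axis [ 0.48  0.71 -0.51]
top call pot_mid [ 0.479 -0.297  0.181] 0.92
```

View pics/pour.png

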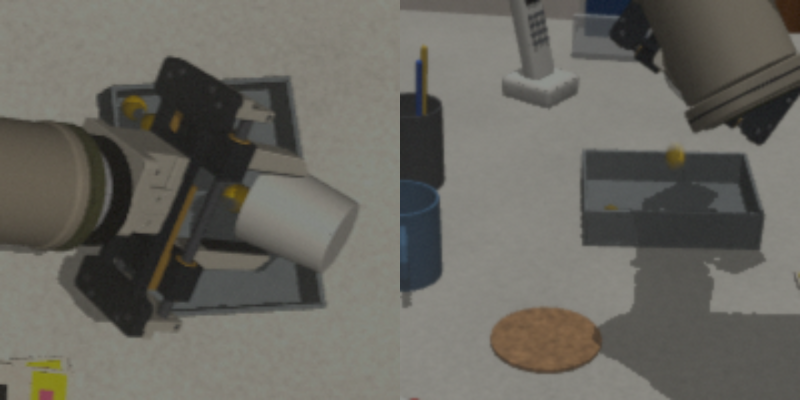

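Two beads lie in the tray's corner (top crop 133,105 and 148,122). A third is just leaving the mouth at (235,195). I'll roll a little further and wait.

Emit:
apply_moves --commands '[0,0,0,0,0.1,0.046,5,0,0,0,0,0.1,0.046,5,0,0,0,0,0,0,5,0,0,0,0,0,0,5,0,0,0,0,0,0,5]'

```text
t: 12.98
tool_pos: [0.4848, -0.3003, 0.1667]
orientation: [1.274, -1.846, 1.153]
force: [0.4, -0.5, -1.5]
opening: 0.0643
```

```bash
python3 y.py pics/pour2.png
```

```text
t 12.97 tcp [ 0.4848 -0.3003  0.1667] rv [ 1.274 -1.846  1.153] q [ 0.02  0.13  1.99 -1.17  1.37 -2.27] op 0.0643 F [ 0.4 -0.5 -1.5]
axis [ 0.32  0.75 -0.58]
top call yellow0_mid [ 0.579 -0.225  0.02 ] 0.5
top call pot_mid [ 0.485 -0.297  0.18 ] 0.75
```

View pics/pour2.png

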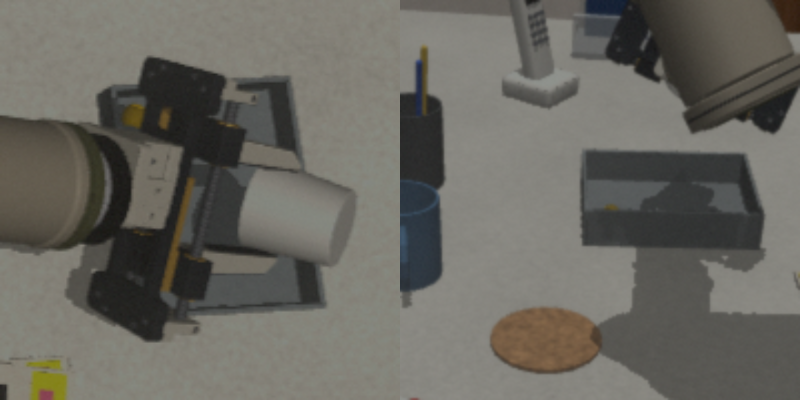

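The falling bead is out and more yellow shows in the corner at (133,115) and (163,115). Rolling back upright over the tray, then I'll count.

Emit:
apply_moves --commands '[0,0,1,0,-0.154,-0.072,5,0,0,1,0,-0.154,-0.072,5,0,0,0,0,-0.154,-0.072,5,0,0,0,0,-0.154,-0.072,5,0,0,0,0,-0.154,-0.072,5,0,0,0,0,-0.154,-0.072,5,0,0,0,0,-0.154,-0.072,5,0,0,0,0,-0.154,-0.072,5]'

```text
t: 14.22
tool_pos: [0.4845, -0.3005, 0.1875]
orientation: [0.238, 2.556, -1.609]
force: [-0.1, -0.4, -0.7]
opening: 0.0643
```

Emit:
apply_moves --commands '[0,0,0,0,-0.154,-0.072,5,0,0,0,0,-0.154,-0.072,5,0,0,0,0,-0.154,-0.072,5,0,0,0,0,-0.154,-0.072,5,0,0,0,0,-0.154,-0.072,5,0,0,0,0,-0.154,-0.072,5,0,0,0,0,-0.154,-0.072,5,0,0,0,0,-0.154,-0.072,5]'

```text
t: 15.22
tool_pos: [0.4842, -0.3007, 0.1875]
orientation: [1.529, 1.492, -0.949]
force: [0.3, 0.4, -0.5]
opening: 0.0645
```

```bash
python3 - <<'E'
from kin import *
R=tgt(-np.pi/2,np.radians(25)); todo(gp((.619,.003),.2,R),R)
E
python3 y.py pics/back.png
```

```text
t 15.22 tcp [ 0.4842 -0.3007  0.1875] rv [ 1.529  1.492 -0.949] q [ 0.03  0.09  2.   -1.19  1.38  0.53] op 0.0645 F [ 0.3  0.4 -0.5]
need cm [13.48 28.65  0.45] rot [0.008 0.032 0.004] angle 0.034
t 15.22 tcp [ 0.4842 -0.3007  0.1875] rv [ 1.529  1.492 -0.949] q [ 0.03  0.09  2.   -1.19  1.38  0.53] op 0.0645 F [ 0.3  0.4 -0.5]
axis [-0.03  0.01  1.  ]
top call yellow0_mid [ 0.485 -0.287  0.182] 0.73
side call yellow0_mid [ 0.628  0.432 -0.001] 0.6
top call pot_mid [ 0.487 -0.29   0.184] 0.66
```

View pics/back.png

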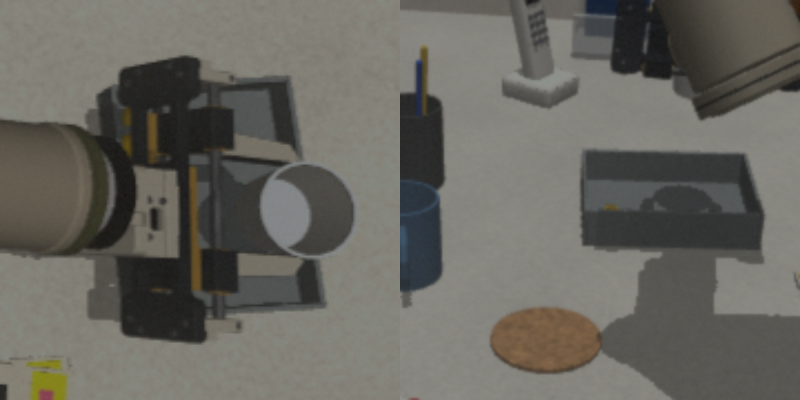

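The pot interior at (308,210) is empty and I see no bead outside the tray. At the coaster I'll approach at an azimuth of about −70° so the wrist keeps away from the sanitiser bottle.

```bash
python3 - <<'E'
from kin import *
s=read_state()
for a in (-65,-70,-75):
    q=s["q"]
    for z in (.17,.046):
        R=tgt(np.radians(a),np.radians(25)); e,q=ik(gp((.619,.003),z,R),R,q,n=3); print(a,z,round(e,4),q.round(2))
R=tgt(np.radians(-70),np.radians(25)); todo(gp((.619,.003),.2,R),R)
E
```

```text
-65 0.17 0.0 [ 0.5   0.33  1.77 -1.16  1.4   0.51]
-65 0.046 0.0 [ 0.5   0.57  1.74 -1.2   1.32  0.71]
-70 0.17 0.0 [ 0.5   0.4   1.68 -1.12  1.48  0.53]
-70 0.046 0.0 [ 0.49  0.63  1.65 -1.15  1.39  0.7 ]
-75 0.17 0.0 [ 0.49  0.47  1.59 -1.08  1.55  0.54]
-75 0.046 0.0 [ 0.49  0.69  1.56 -1.09  1.46  0.7 ]
t 15.47 tcp [ 0.4842 -0.3007  0.1875] rv [ 1.523  1.501 -0.954] q [ 0.03  0.09  2.   -1.19  1.38  0.52] op 0.0642 F [ 0.8  0.4 -1.2]
need cm [14.07 28.75  0.45] rot [0.004 0.024 0.349] angle 0.35
```

Emit:
apply_moves --commands '[1.7,3.6,0.1,0,0,0.044,5,1.7,3.6,0.1,0,0,0.044,5,1.7,3.6,0.1,0,0,0.044,5,1.7,3.6,0.1,0,0.012,0.044,5,1.8,3.6,0.1,0,0.012,0.044,5,1.8,3.6,0,0,0,0.044,5,1.8,3.6,0,0,0,0.044,5,1.8,3.6,0,0,0,0.044,5]'

```text
t: 16.48
tool_pos: [0.6265, -0.0057, 0.1931]
orientation: [1.168, 1.737, -0.778]
force: [0.7, 1.1, -1.3]
opening: 0.0643
```

```bash
cat > c.py <<'E'
from kin import *
import sys
R=tgt(np.radians(-70),np.radians(25)); todo(gp((.619,.003),.046,R),R)
H=Ro.from_rotvec(read_state()["orientation"]); 
print("pot axis if unslipped",(H*R.inv()).apply([0,0,1]).round(3))
I=read_camera("top"); J=read_camera("side"); spot("yellow0_mid","top",n=6); spot("pot_mid","top",n=1);spot("pot_mid","side",n=1); spot("coaster","side",n=1)
if len(sys.argv)>1: cv2.imwrite(sys.argv[1],np.hstack([cv2.resize(I[0][180:400,320:600],(509,400)),cv2.resize(J[0][100:340,200:380],(300,400))]))
E
python3 c.py pics/coast.png
```

```text
t 16.48 tcp [ 0.6265 -0.0057  0.1931] rv [ 1.168  1.737 -0.778] q [ 0.51  0.36  1.67 -1.12  1.51  0.45] op 0.0643 F [ 0.7  1.1 -1.3]
need cm [ -0.16  -0.75 -15.51] rot [ 0.012 -0.022 -0.021] angle 0.033
pot axis if unslipped [0.022 0.013 1.   ]
top call yellow0_mid [ 0.579 -0.22   0.018] 0.46
top call yellow0_mid [0.771 0.118 0.001] 0.37
top call pot_mid [0.621 0.007 0.19 ] 0.93
side call pot_mid [0.621 0.015 0.192] 0.68
side call coaster [0.616 0.004 0.001] 0.9
```

View pics/coast.png

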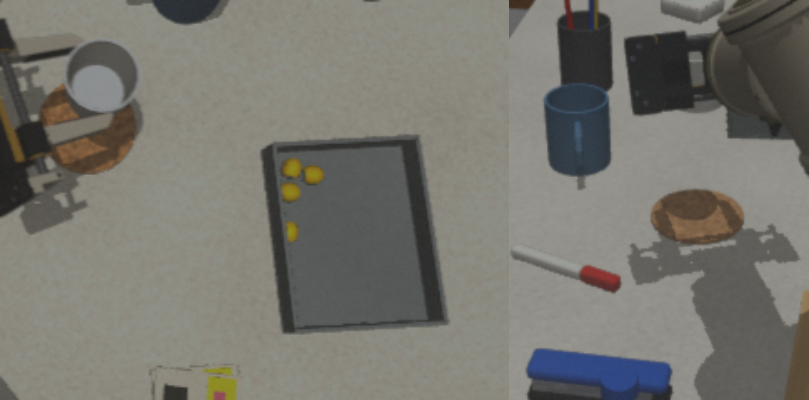

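All four yellow beads lie in the grey tray, at (291,168), (313,174), (290,192) and (291,232), and the empty pot is above the coaster. Lowering.

Emit:
apply_moves --commands '[-0.2,-0.7,-3,0.012,-0.022,-0.021,5,0,0,-4,0,0,0,5,0,0,-3,0,0,0,5,0,0,-1.5,0,0,0,5,0,0,-1,0,0,0,5,0,0,0,0,0,0,5]'

```text
t: 17.52
tool_pos: [0.6222, -0.0209, 0.067]
orientation: [1.211, 1.709, -0.771]
force: [-0.4, -0.3, -0.5]
opening: 0.0644
```

```bash
python3 c.py
```

```text
t 17.52 tcp [ 0.6222 -0.0209  0.067 ] rv [ 1.211  1.709 -0.771] q [ 0.49  0.57  1.67 -1.14  1.41  0.67] op 0.0644 F [-0.4 -0.3 -0.5]
need cm [ 0.27  0.77 -2.91] rot [0.    0.002 0.011] angle 0.011
pot axis if unslipped [-0.002  0.     1.   ]
top call yellow0_mid [ 0.577 -0.222  0.016] 0.41
top call yellow0_mid [ 0.573 -0.243  0.013] 0.15
top call pot_mid [ 0.615 -0.008  0.062] 0.57
side call pot_mid [ 0.614 -0.006  0.067] 0.5
side call coaster [0.619 0.    0.001] 0.76
```

Emit:
apply_moves --commands '[0.3,0.8,-1,0,0,0.01,5,0,0,-0.9,0,0,0,5,0,0,-0.5,0,0,0,5,0,0,0,0,0,0,5]'

```text
t: 18.32
tool_pos: [0.6263, -0.011, 0.0425]
orientation: [1.202, 1.713, -0.76]
force: [-0.4, -0.1, -1.9]
opening: 0.0643
```

```bash
python3 c.py
```

```text
t 18.32 tcp [ 0.6263 -0.011   0.0425] rv [ 1.202  1.713 -0.76 ] q [ 0.5   0.62  1.65 -1.14  1.4   0.7 ] op 0.0643 F [-0.4 -0.1 -1.9]
need cm [-0.14 -0.22 -0.46] rot [-0.001  0.005 -0.001] angle 0.005
pot axis if unslipped [-0.005 -0.001  1.   ]
top call yellow0_mid [ 0.577 -0.22   0.021] 0.6
top call pot_mid [0.62  0.002 0.041] 0.85
side call pot_mid [0.613 0.006 0.039] 0.59
side call coaster [0.618 0.002 0.001] 0.58
```

Emit:
apply_moves --commands '[-0.1,-0.1,-0.3,0,0,0,5,0,0,0,0,0,0,5,0,0,0,0,0,0,7.2,0,0,0,0,0,0,9,0,0,0,0,0,0,9.3,0,0,0,0,0,0,9.3]'

```text
t: 19.38
tool_pos: [0.6264, -0.0118, 0.0416]
orientation: [1.203, 1.711, -0.757]
force: [0.3, -0.1, 0.3]
opening: 0.0921
```

```bash
python3 c.py
```

```text
t 19.38 tcp [ 0.6264 -0.0118  0.0416] rv [ 1.203  1.711 -0.757] q [ 0.5   0.62  1.65 -1.15  1.4   0.71] op 0.0921 F [ 0.3 -0.1  0.3]
need cm [-0.15 -0.14 -0.36] rot [-0.002  0.008 -0.001] angle 0.008
pot axis if unslipped [-0.008 -0.002  1.   ]
top call yellow0_mid [ 0.577 -0.223  0.014] 0.57
top call pot_mid [ 0.619 -0.001  0.04 ] 0.91
side call pot_mid [0.617 0.005 0.036] 0.75
side call coaster [0.62  0.002 0.003] 0.57
```

Emit:
apply_moves --commands '[-0.2,0,1.5,0,0,0,9.3,0,0,3,0,0,0,9.3,0,0,4,0,0,0,9.3,0,0,4,0,0,0,9.3,0,0,4,0,0,0,9.3]'

```text
t: 20.3
tool_pos: [0.6213, -0.0131, 0.2113]
orientation: [1.2, 1.714, -0.764]
force: [0.9, 0.0, 0.1]
opening: 0.0927
```

```bash
cat > p.py <<'E'
from kin import *
I=read_camera("top"); spot("pot_mid","top",n=1); spot("pink_mid","top",n=2); spot("coaster","top",n=1)
r=cut_out("pink_mid","top"); C=cloud("top",I[1])
for d in r[:2]: m=d["mask"]&(I[1]>0); print("pink mask",m.sum(),np.median(C[m],0).round(4),C[m][:,:2].min(0).round(3),C[m][:,:2].max(0).round(3),d["conf"])
r=cut_out("pot_mid","top");m=r[0]["mask"]&(I[1]>0);Q=C[m];Q=Q[Q[:,2]>.06];print("rim",len(Q),(Q.min(0)/2+Q.max(0)/2).round(3), "z",Q[:,2].mean().round(4))
A=np.c_[Q[:,:2]-Q[:,:2].mean(0),np.ones(len(Q))];print("rim plane slope",np.linalg.lstsq(A,Q[:,2],rcond=None)[0].round(3))
s=st()
def down(a): 
    y=np.array([np.cos(a),np.sin(a),0]);z=np.array([0,0,-1.]);return Ro.from_matrix(np.stack([np.cross(y,z),y,z],1))
R=down(np.radians(-5)); R0=Ro.from_rotvec(s["orientation"]); v=(R*R0.inv()).as_rotvec();q=s["q"]; T=np.array([.465,.288,.12])
for k in range(1,6):
    e,q=ik(s["tool_pos"]+(T-s["tool_pos"])*k/5,Ro.from_rotvec(v*k/5)*R0,q,n=1);print(round(e,4),q.round(2))
e,q=ik(np.array([.465,.288,.017]),R,q,n=1);print(round(e,4),q.round(2))
todo(T,R)
E
python3 p.py
```

```text
top call pot_mid [0.621 0.    0.037] 0.81
top call pink_mid [0.621 0.    0.036] 0.69
top call pink_mid [0.461 0.285 0.015] 0.45
rim 166 [0.622 0.005 0.067] z 0.0665
rim plane slope [-0.047  0.001  0.066]
t 20.6 tcp [ 0.6211 -0.0132  0.2082] rv [ 1.2    1.715 -0.766] q [ 0.5   0.33  1.68 -1.11  1.52  0.46] op 0.0926 F [-0.2 -0.4  0.3]
0.0 [ 0.53  0.28  1.62 -0.88  1.55  0.45]
0.0 [ 0.54  0.23  1.58 -0.65  1.56  0.47]
0.0 [ 0.52  0.17  1.59 -0.43  1.54  0.5 ]
0.0 [ 0.5   0.11  1.63 -0.22  1.48  0.53]
0.0 [ 0.46  0.03  1.72 -0.    1.38  0.55]
0.0 [ 0.46  0.15  1.81 -0.    1.19  0.55]
t 20.6 tcp [ 0.6211 -0.0132  0.2082] rv [ 1.2    1.715 -0.766] q [ 0.5   0.33  1.68 -1.11  1.52  0.46] op 0.0926 F [-0.2 -0.4  0.3]
need cm [-15.61  30.12  -8.82] rot [ 1.134  0.15  -0.389] angle 1.208
```

Emit:
apply_moves --commands '[-1.95,3.8,0,0.142,0.019,-0.049,9.3,-1.95,3.8,0,0.142,0.019,-0.049,9.3,-1.95,3.8,0,0.142,0.019,-0.049,9.3,-1.95,3.8,0,0.142,0.019,-0.049,9.3,-1.95,3.8,-1,0.142,0.019,-0.049,9.3,-1.95,3.8,-1,0.142,0.019,-0.049,7,-1.95,3.8,-1.5,0.142,0.019,-0.049,5,-1.95,3.8,-1.5,0.142,0.019,-0.049,4.5]'

```text
t: 21.6
tool_pos: [0.4538, 0.2982, 0.1438]
orientation: [-2.281, -2.098, -0.002]
force: [-0.2, -0.4, 0.2]
opening: 0.0679
```

```bash
cat > p2.py <<'E'
from kin import *
import sys
y=np.array([np.cos(-.087),np.sin(-.087),0]);z=np.array([0,0,-1.]);R=Ro.from_matrix(np.stack([np.cross(y,z),y,z],1))
todo(np.array([.465,.288,.017]),R)
I=read_camera("top");J=read_camera("side"); C=cloud("side",J[1]); 
for c in("top","side"): spot("pink_mid",c,n=2)
print(pix((.465,.288,.0165),"side").round())
r=cut_out("pink_mid","side")
for d in r[:1]:
  m=d["mask"]&(J[1]>0);print("pink side mask",m.sum(),np.median(C[m],0).round(4),C[m].min(0).round(3),C[m].max(0).round(3))
cv2.imwrite(sys.argv[1],cv2.resize(J[0][240:400,290:490],(800,640)[:1]+(600,)))
E
python3 p2.py pics/pink.png
```

```text
t 21.6 tcp [0.4538 0.2982 0.1438] rv [-2.281e+00 -2.098e+00 -2.000e-03] q [0.46 0.01 1.7  0.04 1.44 0.53] op 0.0679 F [-0.2 -0.4  0.2]
need cm [  1.12  -1.02 -12.68] rot [-0.032 -0.027 -0.003] angle 0.042
top call pink_mid [0.465 0.286 0.014] 0.59
side call pink_mid [0.461 0.285 0.02 ] 0.45
[391. 335.]
pink side mask 155 [0.4696 0.2937 0.0215] [0.458 0.274 0.007] [0.479 0.303 0.03 ]
```

View pics/pink.png

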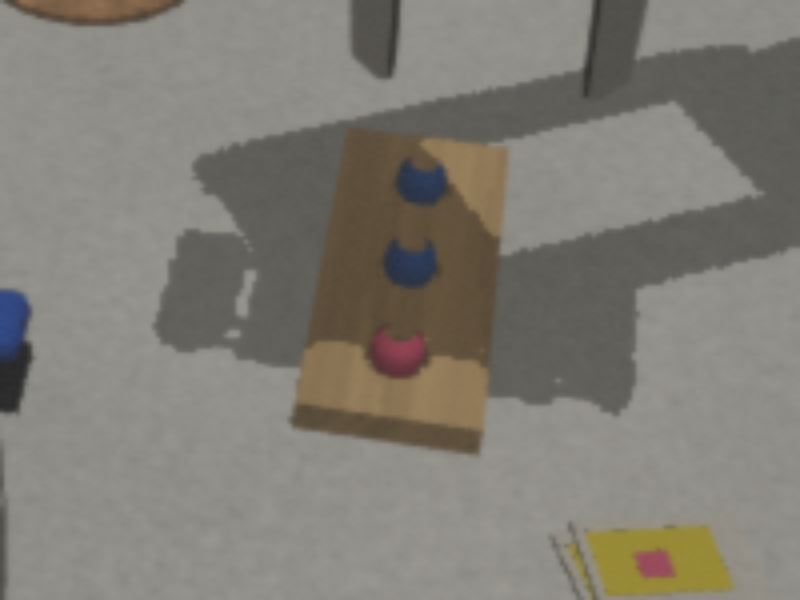

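The pink bead sits in the pocket nearest the side camera, at about (399,350) in the crop, with both blues undisturbed at (420,180) and (410,260). The jaws are above it. Aligning and descending.

Emit:
apply_moves --commands '[1.4,-1,-2,-0.032,-0.027,0,5,0,0,-4,0,0,0,5,0,0,-3,0,0,0,5,0,0,0,0,0,0,5]'

```text
t: 22.35
tool_pos: [0.4734, 0.2838, 0.0551]
orientation: [2.289, 2.124, -0.01]
force: [-0.9, 1.4, -0.0]
opening: 0.0499
```

```bash
python3 p2.py pics/x.png
```

```text
t 22.35 tcp [0.4734 0.2838 0.0551] rv [ 2.289  2.124 -0.01 ] q [ 0.46  0.11  1.76 -0.02  1.26  0.54] op 0.0499 F [-0.9  1.4 -0. ]
need cm [-0.84  0.42 -3.81] rot [ 0.019  0.008 -0.012] angle 0.024
top call pink_mid [0.463 0.179 0.016] 0.54
top call pink_mid [0.461 0.233 0.002] 0.44
[391. 335.]
```

Emit:
apply_moves --commands '[-0.5,0.4,-0.5,0.019,0.008,-0.012,5,0,0,0,0,0,0,5,0,0,-1.2,0,0,0,5,0,0,0,0,0,0,5]'

```text
t: 23.1
tool_pos: [0.4721, 0.2904, 0.0436]
orientation: [2.317, 2.12, 0.02]
force: [0.2, -0.7, -0.4]
opening: 0.0498
```

```bash
python3 -c "
from h import *
st()"
```

```text
t 23.1 tcp [0.4721 0.2904 0.0436] rv [2.317 2.12  0.02 ] q [0.46 0.12 1.78 0.   1.23 0.54] op 0.0498 F [ 0.2 -0.7 -0.4]
```

Emit:
apply_moves --commands '[-0.4,-0.2,-1.2,0,0,0,5,0,0,-1,0,0,0,5,0,0,-0.2,0,0,0,5,0,0,0,0,0,0,5]'

```text
t: 23.6
tool_pos: [0.467, 0.2879, 0.0169]
orientation: [2.318, 2.121, 0.017]
force: [-0.1, 0.4, 0.3]
opening: 0.0502
```

```bash
python3 -c "
from h import *
st()"
```

```text
t 23.6 tcp [0.467  0.2879 0.0169] rv [2.318 2.121 0.017] q [0.46 0.14 1.81 0.   1.18 0.54] op 0.0502 F [-0.1  0.4  0.3]
```

Emit:
apply_moves --commands '[0,0,0,0,0,0,1.5,0,0,0,0,0,0,1.5,0,0,0,0,0,0,1.5,0,0,0,0,0,0,1.5]' --squeeze 12

```text
t: 24.1
tool_pos: [0.4679, 0.2883, 0.018]
orientation: [2.317, 2.121, 0.02]
force: [-0.5, 0.3, -1.0]
opening: 0.0166
```

Emit:
apply_moves --commands '[0,0,1,0,0,0,1.5,0,0,3,0,0,0,1.5,0,0,4,0,0,0,1.5,0,0,4,0,0,0,1.5]'

```text
t: 24.6
tool_pos: [0.4648, 0.2868, 0.1392]
orientation: [-2.317, -2.12, -0.009]
force: [1.8, 0.3, -0.3]
opening: 0.0151
```

```bash
cat > z.py <<'E'
from kin import *
import sys
y=np.array([np.cos(-.087),np.sin(-.087),0]);z=np.array([0,0,-1.]);R=Ro.from_matrix(np.stack([np.cross(y,z),y,z],1))
todo(np.array([.620,.003,.078]),R)
I=read_camera("top");J=read_camera("side")
for c in("top","side"): spot("pink_mid",c,n=2); spot("blue0_mid",c,n=3); spot("pot_mid",c,n=1)
cv2.imwrite(sys.argv[1],np.hstack([cv2.resize(I[0][200:360,180:430],(500,320)),cv2.resize(J[0][100:400,260:500],(256,320))]))
E
python3 z.py pics/pl.png
```

```text
t 24.6 tcp [0.4648 0.2868 0.1392] rv [-2.317 -2.12  -0.009] q [0.46 0.01 1.71 0.   1.41 0.54] op 0.0151 F [ 1.8  0.3 -0.3]
need cm [ 15.52 -28.38  -6.12] rot [-0.005  0.003  0.002] angle 0.006
top call pink_mid [0.465 0.285 0.016] 0.49
top call blue0_mid [0.464 0.234 0.016] 0.59
top call pot_mid [ 0.619 -0.002  0.037] 0.63
side call pink_mid [0.463 0.285 0.017] 0.59
side call pink_mid [0.677 0.309 0.003] 0.42
side call blue0_mid [ 0.772  0.119 -0.001] 0.58
side call blue0_mid [0.459 0.23  0.017] 0.5
side call pot_mid [0.619 0.007 0.038] 0.97
```

View pics/pl.png

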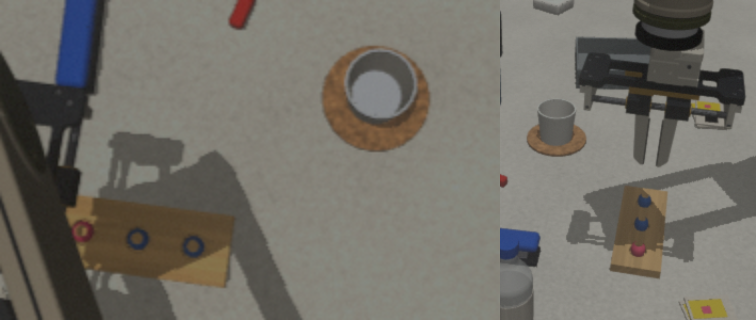

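The fingers closed past the bead: it's still in its pocket (side crop 638,250), the blues are in place, and the pot stands well centred on the coaster. I'll refine the bead position from both masks and grip lower, nearer its widest part.

```bash
cat > b.py <<'E'
from kin import *
for c in ("top","side"):
    I=read_camera(c); m=camera_model(c);K=np.array(m["intrinsics"]);Rm=np.array(m["R"]);t=np.array(m["t"]);o=-Rm.T@t
    for qn in ("pink_mid","blue0_mid"):
      for d in cut_out(qn,c)[:2]:
        v,u=np.nonzero(d["mask"]); 
        for zz in (.0205,):
            uv=[(u.min()+u.max())/2,(v.min()+v.max())/2]
            ray=Rm.T@np.linalg.inv(K)@np.array([*uv,1]); X=o+ray*(zz-o[2])/ray[2]; print(c,qn,round(d["conf"],2),len(u),np.round(uv,1),(u.min(),u.max(),v.min(),v.max()),X.round(4))
st()
E
python3 b.py
```

```text
top pink_mid 0.58 42 [222.5 316. ] (np.int64(219), np.int64(226), np.int64(312), np.int64(320)) [0.4679 0.284  0.0205]
top blue0_mid 0.47 23 [248.5 320. ] (np.int64(245), np.int64(252), np.int64(317), np.int64(323)) [0.4626 0.2326 0.0205]
side blue0_mid 0.49 103 [392. 310.] (np.int64(386), np.int64(398), np.int64(305), np.int64(315)) [0.4642 0.2361 0.0205]
side blue0_mid 0.35 2144 [254. 329.] (np.int64(211), np.int64(297), np.int64(309), np.int64(349)) [0.6734 0.3078 0.0205]
t 25.3 tcp [0.4648 0.2867 0.1369] rv [-2.316 -2.12  -0.008] q [0.46 0.01 1.71 0.   1.41 0.54] op 0.0151 F [ 0.1 -0.4 -0.7]
```

Emit:
apply_moves --commands '[0.3,0,-4,0,0,0,5,0,0,-4,0,0,0,5,0,0,0,0,0,0,5,0,0,0,0,0,0,5]'

```text
t: 25.8
tool_pos: [0.4692, 0.2874, 0.0577]
orientation: [-2.317, -2.12, -0.013]
force: [-0.2, 0.1, 0.7]
opening: 0.0482
```

```bash
python3 -c "
from h import *
st()"
```

```text
t 25.8 tcp [0.4692 0.2874 0.0577] rv [-2.317 -2.12  -0.013] q [0.45 0.1  1.78 0.   1.26 0.54] op 0.0482 F [-0.2  0.1  0.7]
```

Emit:
apply_moves --commands '[-0.1,-0.1,-2,0,0,0,5,0,0,-1.8,0,0,0,5,0,0,-0.3,0,0,0,5,0,0,0,0,0,0,5]'

```text
t: 26.3
tool_pos: [0.47, 0.2873, 0.017]
orientation: [2.317, 2.121, 0.02]
force: [-0.0, -0.0, 0.3]
opening: 0.0498
```

```bash
python3 -c "
from h import *
st()"
```

```text
t 26.3 tcp [0.47   0.2873 0.017 ] rv [2.317 2.121 0.02 ] q [0.45 0.14 1.81 0.   1.18 0.54] op 0.0498 F [-0.  -0.   0.3]
```

Emit:
apply_moves --commands '[-0.2,0,-0.2,0,0,0,5,0,0,0,0,0,0,5]'

```text
t: 26.55
tool_pos: [0.4683, 0.2875, 0.0154]
orientation: [2.317, 2.12, 0.021]
force: [0.0, -0.8, 0.0]
opening: 0.0501
```

Emit:
apply_moves --commands '[0,0,0,0,0,0,1.8,0,0,0,0,0,0,1.8,0,0,0,0,0,0,1.8,0,0,0,0,0,0,1.8]' --squeeze 10

```text
t: 27.05
tool_pos: [0.4689, 0.2879, 0.0164]
orientation: [2.316, 2.12, 0.023]
force: [0.9, -0.4, -0.8]
opening: 0.0193
```

Emit:
apply_moves --commands '[0,0,0,0,0,0,1.2,0,0,0,0,0,0,1.2,0,0,0,0,0,0,1.2]'

```text
t: 27.42
tool_pos: [0.4689, 0.2878, 0.0163]
orientation: [2.316, 2.12, 0.023]
force: [-0.5, -0.1, -0.1]
opening: 0.0116
```

```bash
python3 - <<'E'
from h import *
J=read_camera("side");I=read_camera("top"); print(pix((.468,.288,.0165),"side").round(1))
cv2.imwrite("pics/miss.png",np.hstack([cv2.resize(J[0][260:350,340:440],(640,576),interpolation=cv2.INTER_CUBIC)]))
spot("pink_mid","side");spot("pink_mid","top"); C=cloud("side",J[1])
print(C[330:342:3,380:402:3,:].round(3).tolist())
E
```

```text
[389.2 334.5]
side call pink_mid [0.461 0.28  0.021] 0.68
[[[0.482, 0.279, 0.016], [0.478, 0.288, 0.025], [0.474, 0.293, 0.03], [0.468, 0.274, 0.013], [0.463, 0.274, 0.014], [0.46, 0.288, 0.027], [0.455, 0.277, 0.017], [0.45, 0.274, 0.014]], [[0.482, 0.286, 0.016], [0.478, 0.291, 0.022], [0.473, 0.294, 0.024], [0.469, 0.295, 0.026], [0.464, 0.293, 0.025], [0.46, 0.292, 0.025], [0.454, 0.281, 0.015], [0.45, 0.283, 0.017]], [[0.482, 0.29, 0.013], [0.477, 0.291, 0.015], [0.473, 0.295, 0.019], [0.469, 0.297, 0.022], [0.464, 0.296, 0.021], [0.459, 0.291, 0.017], [0.454, 0.288, 0.016], [0.45, 0.288, 0.016]], [[0.482, 0.3, 0.017], [0.477, 0.299, 0.017], [0.473, 0.297, 0.015], [0.468, 0.296, 0.015], [0.464, 0.298, 0.017], [0.459, 0.294, 0.014], [0.455, 0.298, 0.018], [0.45, 0.293, 0.014]]]
```

View pics/miss.png

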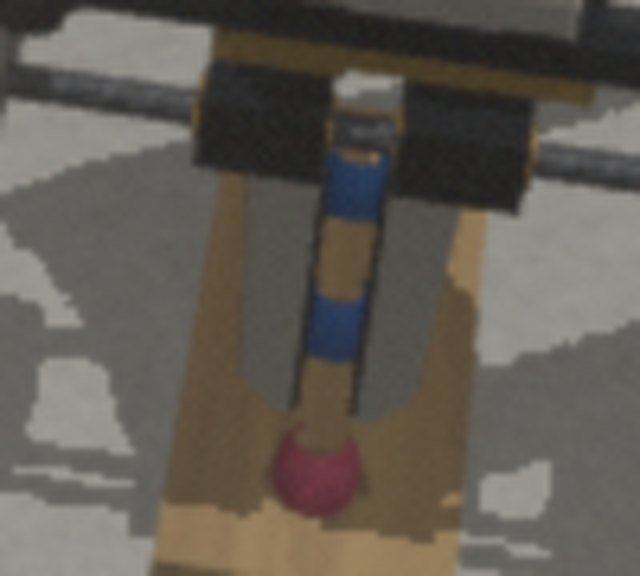

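The closed fingertips end at about row 415 in the crop, above or behind the bead at (318,470), so they never reached it. I'll measure their actual tip position from depth.

```bash
python3 - <<'E'
from h import *
J=read_camera("side"); C=cloud("side",J[1]); s=st()
for col in (380,383,402,404):
    for r in (308,314,318,321,323,325,327): print(col,r,C[r,col].round(3), J[0][r,col])
for X in [(.458,.288,.0165),(.458,.281,.0165),(.458,.288,.035)]: print(X,pix(X,"side").round(1))
E
```

```text
t 27.68 tcp [0.4689 0.2879 0.0164] rv [2.317 2.12  0.023] q [0.46 0.14 1.81 0.   1.17 0.54] op 0.0119 F [-0.   0.7  0.6]
380 308 [0.487 0.294 0.074] [75 82 84]
380 314 [0.486 0.294 0.062] [75 81 84]
380 318 [0.485 0.294 0.054] [78 82 85]
380 321 [0.482 0.258 0.015] [68 80 89]
380 323 [0.482 0.264 0.016] [61 81 97]
380 325 [0.482 0.269 0.016] [62 82 98]
380 327 [0.482 0.27  0.013] [62 84 99]
383 308 [0.482 0.294 0.074] [75 81 83]
383 314 [0.481 0.293 0.062] [76 81 83]
383 318 [0.481 0.295 0.056] [76 82 84]
383 321 [0.48  0.294 0.048] [77 81 84]
383 323 [0.48  0.295 0.046] [71 79 83]
383 325 [0.478 0.268 0.017] [59 79 92]
383 327 [0.478 0.273 0.017] [56 75 90]
402 308 [0.455 0.297 0.08 ] [77 82 84]
402 314 [0.454 0.296 0.068] [76 83 85]
402 318 [0.453 0.295 0.059] [76 82 84]
402 321 [0.453 0.297 0.055] [76 82 85]
402 323 [0.452 0.296 0.05 ] [69 81 91]
402 325 [0.448 0.262 0.014] [ 64  86 101]
402 327 [0.448 0.268 0.016] [ 63  84 100]
404 308 [0.452 0.295 0.079] [76 81 84]
404 314 [0.451 0.297 0.069] [75 81 84]
404 318 [0.451 0.299 0.062] [76 82 85]
404 321 [0.45  0.297 0.055] [76 83 87]
404 323 [0.445 0.257 0.015] [62 82 95]
404 325 [0.445 0.263 0.016] [60 81 97]
404 327 [0.445 0.269 0.017] [62 83 97]
(0.458, 0.288, 0.0165) [395.7 335.1]
(0.458, 0.281, 0.0165) [395.7 331.9]
(0.458, 0.288, 0.035) [397.  326.2]
```

By depth the fingertips end at z≈0.04 m, while the reported TCP is at 0.016 m. The fingers are effectively about 2 cm shorter than the model says, so I'll go lower in small steps, watching the force and depth.

Emit:
apply_moves --commands '[0,0,0,0,0,0,4,0,0,0,0,0,0,4,0,0,0,0,0,0,4,0,0,0,0,0,0,4]'

```text
t: 28.18
tool_pos: [0.4689, 0.2878, 0.0164]
orientation: [2.316, 2.12, 0.023]
force: [-0.0, -0.3, 0.3]
opening: 0.0397
```

Emit:
apply_moves --commands '[0,0,-0.6,0,0,0,4,0,0,-0.4,0,0,0,4,0,0,0,0,0,0,4]'

```text
t: 28.55
tool_pos: [0.4687, 0.2877, 0.0054]
orientation: [2.317, 2.12, 0.023]
force: [-0.3, -0.0, -0.8]
opening: 0.04
```

```bash
cat > tip.py <<'E'
from h import *
J=read_camera("side"); C=cloud("side",J[1]); s=st(); T=s["tool_pos"]
# finger surface points: near tool in xy, grey, above tray
m=(abs(C[...,0]-T[0])<.045)&(abs(C[...,1]-T[1])<.014)&(C[...,2]>.012)&(C[...,2]<.1)&(J[1]>0)
g=J[0].astype(int); m&=(g.max(-1)-g.min(-1)<16)
for sgn in(1,-1):
    k=m&(sgn*(C[...,0]-T[0])>0); v,u=np.nonzero(k); Q=C[k]; lowz=np.sort(Q[:,2])[:12]; print("side",sgn,len(Q),"z low",lowz.round(3),"y",np.median(Q[:,1]).round(3),"x",Q[:,0].min().round(3),Q[:,0].max().round(3),"maxrow",v.max())
spot("pink_mid","side",n=1)
E
python3 tip.py
```

```text
t 28.6 tcp [0.4688 0.2878 0.0056] rv [2.316 2.12  0.023] q [0.46 0.16 1.82 0.   1.15 0.54] op 0.04 F [-0.2 -0.5  0.6]
side 1 364 z low [0.034 0.035 0.036 0.036 0.036 0.037 0.037 0.037 0.037 0.038 0.039 0.039] y 0.292 x 0.488 0.506 maxrow 327
side -1 367 z low [0.035 0.035 0.036 0.036 0.036 0.036 0.037 0.037 0.037 0.038 0.038 0.038] y 0.297 x 0.431 0.449 maxrow 332
side call pink_mid [0.464 0.285 0.017] 0.56
```

Emit:
apply_moves --commands '[0,0,-0.5,0,0,0,4,0,0,-0.5,0,0,0,4,0,0,0,0,0,0,4]'

```text
t: 29.02
tool_pos: [0.4691, 0.2879, -0.0048]
orientation: [2.316, 2.12, 0.024]
force: [-1.3, -0.0, -0.0]
opening: 0.0402
```

```bash
python3 tip.py
```

```text
t 29.07 tcp [ 0.4692  0.288  -0.0046] rv [2.316 2.12  0.024] q [0.46 0.17 1.82 0.   1.13 0.54] op 0.0399 F [-0.9  0.3  1.1]
side 1 356 z low [0.023 0.024 0.025 0.026 0.026 0.027 0.027 0.028 0.028 0.028 0.028 0.028] y 0.293 x 0.488 0.505 maxrow 332
side -1 361 z low [0.015 0.022 0.024 0.024 0.025 0.025 0.026 0.027 0.027 0.028 0.028 0.028] y 0.298 x 0.432 0.449 maxrow 337
```

Emit:
apply_moves --commands '[0,0,-0.4,0,0,0,4,0,0,-0.2,0,0,0,4,0,0,0,0,0,0,4]'

```text
t: 29.5
tool_pos: [0.4696, 0.2882, -0.0105]
orientation: [2.316, 2.12, 0.025]
force: [-0.8, 0.4, 0.3]
opening: 0.04
```

Emit:
apply_moves --commands '[0,0,0,0,0,0,1.2,0,0,0,0,0,0,1.2,0,0,0,0,0,0,1.2,0,0,0,0,0,0,1.2,0,0,0,0,0,0,1.2]' --squeeze 10

```text
t: 30.12
tool_pos: [0.4697, 0.2883, -0.0103]
orientation: [2.316, 2.12, 0.026]
force: [-0.2, -0.7, -0.1]
opening: 0.0195
```

Held: the opening stopped at 19.5 mm. Lifting.

Emit:
apply_moves --commands '[0,0,1,0,0,0,1.2,0,0,2,0,0,0,1.2,0,0,4,0,0,0,1.2,0,0,4,0,0,0,1.2]'

```text
t: 30.62
tool_pos: [0.4665, 0.2867, 0.1005]
orientation: [-2.317, -2.121, -0.015]
force: [1.3, 0.1, -0.3]
opening: 0.0192
```

```bash
python3 z.py pics/pl2.png; python3 tip.py
```

```text
t 30.62 tcp [0.4665 0.2867 0.1005] rv [-2.317 -2.121 -0.015] q [0.46 0.04 1.75 0.   1.34 0.54] op 0.0192 F [ 1.3  0.1 -0.3]
need cm [ 15.35 -28.37  -2.25] rot [-0.007  0.007  0.002] angle 0.01
top call blue0_mid [ 0.51  -0.217  0.014] 0.73
top call blue0_mid [0.463 0.233 0.017] 0.56
side call pink_mid [0.462 0.284 0.138] 0.72
side call blue0_mid [0.464 0.232 0.017] 0.67
side call pot_mid [0.617 0.006 0.036] 0.67
t 31.07 tcp [0.4657 0.2862 0.0973] rv [-2.317 -2.12  -0.011] q [0.46 0.05 1.76 0.   1.33 0.54] op 0.0195 F [ 0.  -0.1 -0.8]
  return _methods._mean(a, axis=axis, dtype=dtype,
  ret = ret.dtype.type(ret / rcount)
Traceback (most recent call last):
  File "tip.py", line 7, in <module>
    k=m&(sgn*(C[...,0]-T[0])>0); v,u=np.nonzero(k); Q=C[k]; lowz=np.sort(Q[:,2])[:12]; print("side",sgn,len(Q),"z low",lowz.round(3),"y",np.median(Q[:,1]).round(3),"x",Q[:,0].min().round(3),Q[:,0].max().round(3),"maxrow",v.max())
                                                                                                                                                                        ~~~~~~~~~~^^
ValueError: zero-size array to reduction operation minimum which has no identity
```

Emit:
apply_moves --commands '[1.9,-3.5,0.5,0,0,0,1.2,1.9,-3.5,0.5,0,0,0,1.2,1.9,-3.5,0.3,0,0,0,1.2,1.9,-3.5,0,0,0,0,1.2,1.9,-3.5,0,0,0,0,1.2,1.9,-3.5,0,0,0,0,1.2,1.9,-3.5,0,0,0,0,1.2,1.2,-2.5,0,0,0,0,1.2]'

```text
t: 32.08
tool_pos: [0.6083, 0.0088, 0.1021]
orientation: [-2.306, -2.12, 0.006]
force: [-0.0, 0.7, -0.5]
opening: 0.0193
```

```bash
python3 z.py pics/pl3.png
```

```text
t 32.08 tcp [0.6083 0.0088 0.1021] rv [-2.306 -2.12   0.006] q [-0.07  0.22  1.56  0.    1.37  0.01] op 0.0193 F [-0.   0.7 -0.5]
need cm [ 1.17 -0.58 -2.41] rot [-0.004 -0.009 -0.003] angle 0.01
top call blue0_mid [0.465 0.232 0.016] 0.58
top call pot_mid [0.462 0.231 0.016] 0.68
side call pink_mid [0.604 0.002 0.13 ] 0.42
side call blue0_mid [ 0.508 -0.282 -0.001] 0.7
side call blue0_mid [0.459 0.234 0.019] 0.67
side call pot_mid [0.616 0.007 0.034] 0.69
```

Emit:
apply_moves --commands '[1,-0.3,-2,0,0,0,1.2,0,0,-1.5,0,0,0,1.2,0,0,0,0,0,0,1.2,0,0,0,0,0,0,1.2]'

```text
t: 32.98
tool_pos: [0.6174, 0.0114, 0.0682]
orientation: [-2.301, -2.128, 0.002]
force: [0.5, 0.2, -0.9]
opening: 0.0194
```

```bash
python3 z.py pics/pl3.png; python3 - <<'E'
from h import *
J=read_camera("side"); cv2.imwrite("pics/over.png",cv2.resize(J[0][140:260,250:410],(800,600),interpolation=cv2.INTER_CUBIC))
E
```

```text
t 32.98 tcp [0.6174 0.0114 0.0682] rv [-2.301e+00 -2.128e+00  2.000e-03] q [-0.07  0.27  1.56  0.    1.32  0.01] op 0.0194 F [ 0.5  0.2 -0.9]
need cm [ 0.26 -0.84  0.98] rot [-0.005 -0.007 -0.009] angle 0.012
top call blue0_mid [0.464 0.23  0.018] 0.49
top call blue0_mid [ 0.557 -0.221  0.016] 0.39
top call pot_mid [0.622 0.    0.038] 0.72
side call pink_mid [0.611 0.007 0.098] 0.42
side call blue0_mid [0.464 0.232 0.016] 0.44
side call pot_mid [0.617 0.004 0.038] 0.7
```

View pics/over.png

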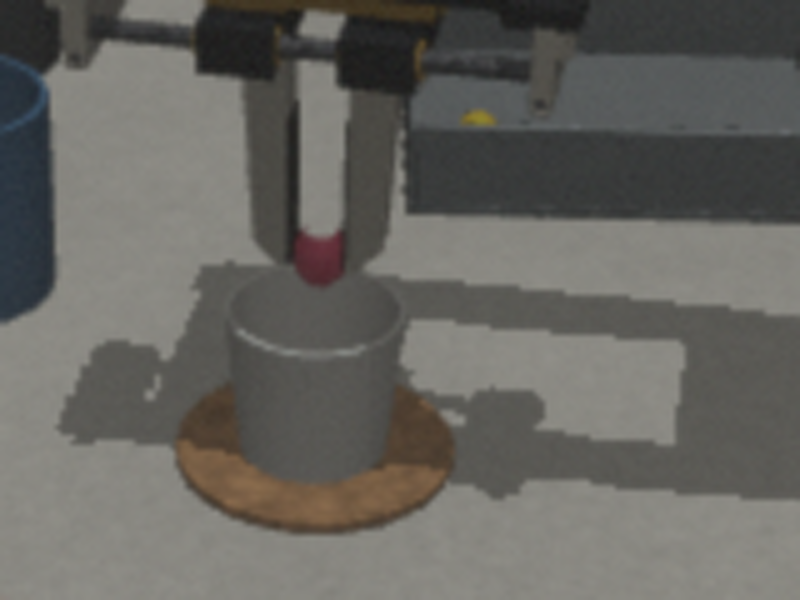

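The bead hangs between the fingertips at (320,258), just above the standing pot, whose rim is centred near (318,310). I'll shift −y by 7 mm, go a little lower and release.

Emit:
apply_moves --commands '[0.1,-0.7,-0.4,0,0,0,1.2,0,0,-0.4,0,0,0,1.2,0,0,0,0,0,0,1.2]'

```text
t: 33.8
tool_pos: [0.6186, 0.0032, 0.0592]
orientation: [-2.302, -2.127, 0.003]
force: [-0.1, -0.0, 0.1]
opening: 0.0198
```

```bash
python3 z.py pics/pl3.png
```

```text
t 33.8 tcp [0.6186 0.0032 0.0592] rv [-2.302 -2.127  0.003] q [-0.08  0.28  1.56  0.    1.3  -0.  ] op 0.0198 F [-0.1 -0.   0.1]
need cm [ 0.14 -0.02  1.88] rot [-0.005 -0.007 -0.008] angle 0.011
top call pink_mid [ 0.555 -0.222  0.012] 0.62
top call blue0_mid [0.465 0.235 0.016] 0.42
top call pot_mid [0.621 0.002 0.037] 0.61
side call pink_mid [0.613 0.    0.09 ] 0.43
side call pink_mid [ 0.621 -0.     0.002] 0.34
side call pot_mid [0.618 0.005 0.036] 0.84
```

Now I release, then rise clear.

Emit:
apply_moves --commands '[0,0,0,0,0,0,3.5,0,0,0,0,0,0,3.5,0,0,0,0,0,0,3.5,0,0,3,0,0,0,3.5,0,0,4,0,0,0,3.5,0,0,5,0,0,0,3.5,-3,3,3,0,0,0,3.5,-3,3,0,0,0,0,3.5]'

```text
t: 35.2
tool_pos: [0.5574, 0.0631, 0.2134]
orientation: [-2.304, -2.123, 0.003]
force: [-0.4, 0.9, -0.2]
opening: 0.035
```

Emit:
apply_moves --commands '[-4,3,0,0,0,0,3.5,-4,3,0,0,0,0,3.5,0,0,0,0,0,0,3.5,0,0,0,0,0,0,3.5]'

```text
t: 35.7
tool_pos: [0.4745, 0.1263, 0.2152]
orientation: [-2.303, -2.127, -0.003]
force: [-0.2, -0.2, 0.6]
opening: 0.0351
```

```bash
python3 - <<'E'
from h import *
st();I=read_camera("top");J=read_camera("side")
for q in ("pink_mid","pot_mid","coaster","yellow0_mid","blue0_mid","stapler","mug","marker","sanitiser"): spot(q,"top",n=3)
spot("pot_mid","side",n=1)
cv2.imwrite("pics/fin.png",np.hstack([cv2.resize(I[0][200:360,180:580],(800,320)),])); cv2.imwrite("pics/fin.png",np.vstack([cv2.imread("pics/fin.png"),cv2.resize(J[0][140:260,220:580],(800,266))]))
E
```

```text
t 35.7 tcp [0.4745 0.1263 0.2152] rv [-2.303 -2.127 -0.003] q [ 0.15 -0.18  1.75  0.01  1.57  0.23] op 0.0351 F [-0.2 -0.2  0.6]
top call pink_mid [0.463 0.234 0.017] 0.4
top call pink_mid [0.617 0.003 0.02 ] 0.34
top call coaster [0.618 0.004 0.001] 0.76
top call yellow0_mid [ 0.575 -0.226  0.018] 0.66
top call blue0_mid [0.464 0.233 0.014] 0.6
top call stapler [ 0.673  0.305 -0.   ] 0.84
top call stapler [ 0.51  -0.282 -0.002] 0.59
top call mug [ 0.782 -0.101  0.001] 0.84
top call mug [ 0.578 -0.223  0.015] 0.66
top call mug [ 0.77  0.12 -0.  ] 0.6
top call marker [0.769 0.118 0.001] 0.86
top call sanitiser [0.631 0.438 0.001] 0.87
side call pot_mid [0.618 0.006 0.037] 0.67
```

View pics/fin.png

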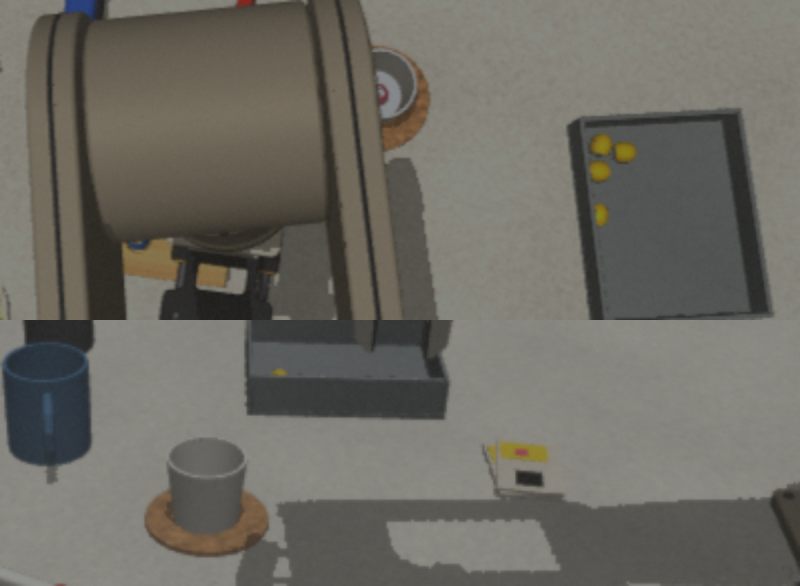

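The pink bead lies in the pot (381,93). The pot stands upright on the coaster, and all four yellows are in the grey tray at (600,145), (625,152), (599,171) and (600,215). Handing in.

```bash
python3 -c "
from plant import *
print(close_job())"
```

```text
the job is handed in; nothing more can be done
None
```

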